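# Put the specimen plates away from the microscope stage

## Task

Swing the wire bail of the storage rack up and back out of the way, then put every specimen plate that lies on the blue stage fully home in the rack slot of its own colour, and swing the bail down again over the plates. The plates are too thin to pick up from the stage: slide each one until its end overhangs the stage's front edge (the one nearest the robot) and pick it up by that end; never lift a plate straight up off the middle of the stage. Leave the dish, the loupe and the jar alone.

Things in the scene. Friction and masses are not known exactly. Their poses are not given: they have to be found in the camera images.
- stage: Fixed blue stage, 50 mm high, flat top 240 (x) x 300 (y) mm with red rims 6 mm high along its back and sides, none in front, left or right of the robot; origin under its centre, x axis about away from the robot: front edge at x = -120 mm, only the table below it. Top and plates are smooth (friction 0.4): pressed from above with closed fingertips (5 to 15 N) and dragged, a plate slides along.
- rack: Fixed grey rack; origin on the table under the bail's hinge, x away from the robot. Base 100 (x -75 to +25 mm) x 286 x 30 mm high. On top, slots along x at y = -105, -35, 35, 105 mm, each between white walls 42 mm apart and 6 mm high, ending at a ledge 15 mm high with its face at x = +13 mm, open in front: a seated plate sticks out 37 mm. Bail posts 68 mm high at y = +-139 mm.
- slot_red: The red plate's place: red strip on the floor of one of the four slots, red chip on the ledge behind (colours change places). Origin: where the centre of the plate's underside belongs, on the slot floor, 30 mm above the table; the far end is then 5 mm short of the ledge. x along the slot, away from the robot.
- slot_yellow: The yellow plate's place: yellow strip on the floor of one of the four slots, yellow chip on the ledge behind (colours change places). Origin: where the centre of the plate's underside belongs, on the slot floor, 30 mm above the table; the far end is then 5 mm short of the ledge. x along the slot, away from the robot.
- slot_green: The green plate's place: green strip on the floor of one of the four slots, green chip on the ledge behind (colours change places). Origin: where the centre of the plate's underside belongs, on the slot floor, 30 mm above the table; the far end is then 5 mm short of the ledge. x along the slot, away from the robot.
- slot_black: The black plate's place: black strip on the floor of one of the four slots, black chip on the ledge behind (colours change places). Origin: where the centre of the plate's underside belongs, on the slot floor, 30 mm above the table; the far end is then 5 mm short of the ledge. x along the slot, away from the robot.
- plate_red: Loose aluminium plate, 120 (x) x 36 (y) x 3 mm, 45 g, red bands at both (like) ends; origin at the centre of its underside; either end may go in first. Starts flat on the stage, roughly along the stage's x, its end 15 to 70 mm behind the front edge. Once it overhangs, it can be gripped across its width, the fingers reaching past it in front of the stage. May be absent.
- plate_yellow: Loose aluminium plate, 120 (x) x 36 (y) x 3 mm, 45 g, yellow bands at both (like) ends; origin at the centre of its underside; either end may go in first. Starts flat on the stage, roughly along the stage's x, its end 15 to 70 mm behind the front edge. Once it overhangs, it can be gripped across its width, the fingers reaching past it in front of the stage. May be absent.
- plate_green: Loose aluminium plate, 120 (x) x 36 (y) x 3 mm, 45 g, green bands at both (like) ends; origin at the centre of its underside; either end may go in first. Starts flat on the stage, roughly along the stage's x, its end 15 to 70 mm behind the front edge. Once it overhangs, it can be gripped across its width, the fingers reaching past it in front of the stage. May be absent.
- plate_black: Loose aluminium plate, 120 (x) x 36 (y) x 3 mm, 45 g, black bands at both (like) ends; origin at the centre of its underside; either end may go in first. Starts flat on the stage, roughly along the stage's x, its end 15 to 70 mm behind the front edge. Once it overhangs, it can be gripped across its width, the fingers reaching past it in front of the stage. May be absent.
- bail (a joint): Angle of the rack's U-shaped wire bail (rad): 0 = level, lying forward over the slots (closed, blocking them); grows as it is swung up and back; 1.57 = straight up; 2.2 = stop. Stiff enough to stay wherever it is left (about 1.5 N at the bar).
- bail_grip (a point): Middle of the bail's cross bar, on its orange grip sleeve, 12 mm in diameter and 70 mm long, lying along the rack's y; the bar is 55 mm from the hinge axis, 8 mm thick elsewhere, 296 mm long.
- bail_hinge (a point): Middle of the bail's hinge axis, which runs along the rack's y, 60 mm above the table. At angle a the bar lies at x = -55 cos(a) mm and 55 sin(a) mm above this point, in the rack's frame.
- dish: Bystander: glass dish, 60 mm wide, 18 mm high, on the table in front of the robot; origin under its centre.
- loupe: Bystander: black loupe, 48 mm wide, 40 mm high, on the table at the robot's far right; origin under its centre.
- jar: Bystander: amber sample jar, 48 mm wide, 60 mm high, on the table at the robot's far left; origin under its centre.
Things that resemble listed ones, but are neither listed nor needed, are in the scene too. What is shaped like the plate_red but purple is not meant. What is shaped like the plate_black but orange is not meant.

How it is judged:
By the outcome, as a careful person would: the job done as asked, in the order asked, and still so for the second after the job is handed in, with the robot touching nothing.
Of plate_red, plate_yellow, plate_green, plate_black only 3 to 4 are there at a start; the rules pass over those that are not, and their reading is None.
At some moment in a run one of plate_red, plate_yellow, plate_green, plate_black may be knocked a few centimetres aside while the robot is not near it.
It also fails if it takes over 210 s, if anything falls off the work surface, if the arm or the gripper's body presses on something with over 40 N, if the wrist force passes 120 N, or if a joint passes its speed limit or range.

## Robot

A 6-joint arm with a two-finger parallel gripper is mounted at the origin on the work surface. World frame = base frame: x ahead of the robot, y to its left, z up, the work surface at z = 0. Lengths are in m, angles in rad, forces in N, time in s.
With the tool pointing down it reaches from about 0.3 to 0.875 m from the base axis. Payload 6.4 kg.
Tool frame: the origin (TCP) lies at the very end of the fingers, on their centre line; the grasp point (between the pads) lies 19 mm behind it (ctrl.grip_point_offset is the distance from the TCP to the grasp point, in m); z points along the fingers, y is the line along which they close (so a half turn about z gives the same grasp; the last joint's range is limited). The gripper opens to 88 mm and grips with 3 to 60 N. Pads are 18 mm wide; open, the fingers measure 123 mm over their backs; the gripper's body (75 mm by 187 mm) begins 45 mm behind the grasp point.
Start: joints at [-1.464, 0.181, 1.607, -0, 1.354, -0.206], TCP at [0.177, -0.547, 0.239] pointing down, gripper open.
Joint ranges: [-2.99, 2.99], [-0.89, 2.07], [0.3, 2.58], [-1.14, 4.28], [0, 2.63], [-3.12, 3.12]. Speed limits (rad/s): [2.57, 2.57, 3.01, 3.14, 3.14, 3.14].

## Interface

Orientations are given as a rotation vector (axis times angle).
In Python, from bench import ctrl, vision, ticket gives the robot as it stands. The module is installed in compiled form; this text tells all that it offers.
- The arm moves only by the tool servo_tool, never from a script. Its argument "plan" is a list of rows, each a list of 3 entries, a list of its own where there are three numbers: the gripper command: -1 is shut, 1 is fully open, values between are in proportion, then the shift along the tool's x, y, z as a fraction of full scale, then the turn, a rotation vector about the tool's x, y, z as a fraction of full scale. In form: [[jaw, [dx, dy, dz], [rx, ry, rz]], ...]. A call has 1 to 12 rows; each row shifts and turns the commanded pose from where the row before left it, along the tool's axes as they then stand; what a row does not reach is not made up. Full scale, the value 1, is 25 mm for a shift and 5 degrees for a turn. A row lasts 1/10 s, in which the tool goes at most 50 mm and 8.59 degrees, less where a joint would pass 70% of its speed; a pose out of reach is approached as far as the arm can. A call with a number of a shift or a turn outside -1 to 1 is refused whole. A call with a gripper value outside its range is refused whole. The fingers move at their own pace and stop on an object; "newtons" is the grip in N (left out, the last holds). Time passes only in rows, so rows that do not move let the fingers close. It gives the time, the measured TCP pose, the force, the opening and the grip force at its end, in the units of the state.
- ctrl.observe(): the state, without advancing time (a new reading comes with each control period).
- vision.read_camera(name): name is "scene" or "top" or "wrist"; returns a dict with "frame" (480x640x3 uint8, red, green, blue), "camera_matrix" (3x3 intrinsics, pixels), "R" (3x3) and "t" (3): a world point X has camera coordinates R X + t. Camera axes: x right, y down, z forward; pixel columns grow to the right and rows downward; lengths in m; the calibration is good to about 2 mm. A picture is of the moment at which its call begins. There is no depth.
- ticket.job_done(): hands the job in; it is judged then, once.
Trained networks look in a picture, given as the dict that the camera call returned (one of the last four; its "shot" number tells which), for a name from the list of things; names that differ only in an ending like _2 or _b are one class to them, and where a whole thing is asked for, a point or a joint stands for the part that bears it (a point fixed in the world has none). Each returns a list of dicts, best first, with "confidence" (0 to 1); they miss things now and then, are a little off and sometimes report something else, mostly with a low value. They report only what shows in the picture. A call takes as long as a camera call. They do not tell look-alikes from the thing itself.
- vision.look_for(picture, target): "extent" ([left, top, right, bottom] in pixels, round what is visible of it).
- vision.cut_out(picture, target): "region" (480x640 bool, what is visible of it) and "extent" ([left, top, right, bottom] in pixels, round what is visible of it).
- vision.landmark_of(picture, target): "pixel" ([row, column] in pixels: a listed point, or the origin of a listed thing).
The state is a dict: "t": time; "q": joint angles; "joint_velocities": joint speeds; "joint_efforts": joint torques, N m; "tool_pos": TCP position; "eef_rot": TCP orientation; "force": force on the tool from outside, world axes, zero at the start; "ft_torque": the same for the moment, N m; "grip_width": finger opening in m; "grasp_force": force on a finger pad.
Only numpy, scipy, OpenCV 4.12 (cv2) and the standard library are available. Lean on these libraries where they do the work, as an engineer would, in place of code of your own. Each camera call takes 0.05 s, during which the arm holds its last target. There are 200 camera calls.

## Working session

There is one attempt and no reset: what is moved stays moved. The work goes in short steps, Python scripts to look and compute and a tool call to move; the robot and the scene stay as the last step left them, time stands still between calls to the robot, and variables do not carry over. Pictures are saved under pics/ and viewed, at most 14 in all, crops included, and the job is handed in when it is done.

Besides the shell and the picture viewer there is one more tool, called after "Emit:" as name(argument=value, ...) on one line, values as JSON. servo_tool: Moves the arm, as the interface text tells. Its arguments: {"type":"object","properties":{"plan":{"type":"array"},"newtons":{"type":"number"}},"required":["plan"]}

```bash
mkdir -p pics
cat > h.py <<'E'
import numpy as np, cv2
from bench import ctrl, vision, ticket
from scipy.spatial.transform import Rotation as Ro
def ray(p,row,col):
    K=p["camera_matrix"];R=np.array(p["R"]);t=np.array(p["t"])
    d=R.T@np.linalg.solve(K,[col,row,1.]);return -R.T@t,d
def onz(p,row,col,z):
    c,d=ray(p,row,col);return c+d*(z-c[2])/d[2]
def px(p,X):
    c=p["camera_matrix"]@(np.array(p["R"])@np.array(X)+np.array(p["t"]));return c[:2]/c[2]  # col,row
def save(p,n): cv2.imwrite(f"pics/{n}.png",p["frame"][:,:,::-1])
def get(cam): return vision.read_camera(cam)
E
python3 - <<'E'
from h import *
s=ctrl.observe();print(s)
ps={c:get(c) for c in("scene","top")}
for c,p in ps.items():
    save(p,c+"0");print(c,"campos",-np.array(p["R"]).T@p["t"])
im=np.vstack([ps["scene"]["frame"],ps["top"]["frame"]])
for c,p in ps.items():
    for n in "stage rack slot_red slot_yellow slot_green slot_black plate_red plate_yellow plate_green plate_black bail_grip bail_hinge dish loupe jar".split():
        z=0.05 if 'plate' in n else .03 if 'slot' in n else .06 if 'bail' in n else 0
        r=vision.landmark_of(p,n)[:3]
        print(c,n,[(round(q["confidence"],2),np.round(q["pixel"]),np.round(onz(p,*q["pixel"],z),3)) for q in r])
E
```

```text
{'t': 0.0, 'q': array([-1.46428332e+00,  1.81498155e-01,  1.60798817e+00,  4.59486413e-06,
        1.35380772e+00, -2.06316951e-01]), 'joint_velocities': array([ 0.00013079,  0.00103964,  0.00013052,  0.00078296, -0.00038485,
        0.00035299]), 'joint_efforts': array([-5.20872036e-04, -4.33864260e+01, -3.41852188e+01,  7.03353574e-02,
        3.86524620e-02, -1.49889861e-04]), 'tool_pos': array([ 0.17690897, -0.5465531 ,  0.23784384]), 'eef_rot': array([-3.10156233e+00, -4.89124675e-01, -1.40272118e-04]), 'force': array([-0.40839095,  0.87348455,  0.31233437]), 'ft_torque': array([-0.01146355, -0.00746021, -0.02440125]), 'grasp_force': 0.0, 'grip_width': 0.08819493323189062}
scene campos [1.3732543  0.11344089 1.01117258]
top campos [ 0.36962798 -0.04701083  1.36236766]
scene stage [(0.75, array([279., 247.]), array([ 0.613, -0.199,  0.   ]))]
scene rack [(0.74, array([296., 406.]), array([0.613, 0.214, 0.   ])), (0.59, array([273., 416.]), array([0.534, 0.238, 0.   ])), (0.3, array([259., 262.]), array([ 0.541, -0.175,  0.   ]))]
scene slot_red [(0.61, array([276., 448.]), array(
[... 2086 characters left out ...]
05 ]))]
top plate_green [(0.72, array([232., 191.]), array([0.547, 0.301, 0.05 ]))]
top plate_black [(0.59, array([200., 503.]), array([ 0.643, -0.508,  0.05 ])), (0.57, array([226., 395.]), array([ 0.568, -0.228,  0.05 ])), (0.35, array([285., 306.]), array([0.413, 0.001, 0.05 ]))]
top bail_grip [(0.9, array([225., 225.]), array([0.565, 0.211, 0.06 ]))]
top bail_hinge [(0.58, array([203., 228.]), array([0.623, 0.205, 0.06 ]))]
top dish [(0.78, array([288., 304.]), array([0.409, 0.007, 0.   ]))]
top loupe [(0.54, array([235., 470.]), array([ 0.554, -0.436,  0.   ]))]
top jar [(0.57, array([242., 138.]), array([0.524, 0.458, 0.   ])), (0.51, array([229., 226.]), array([0.564, 0.22 , 0.   ]))]
```

Run:
```python
import cv2
a=cv2.imread("pics/top0.png")[130:330,110:530]
cv2.imwrite("pics/topc.png",cv2.resize(a,(800,381),interpolation=cv2.INTER_CUBIC))
a=cv2.imread("pics/scene0.png")[180:330,80:530]
cv2.imwrite("pics/scenec.png",cv2.resize(a,(800,267),interpolation=cv2.INTER_CUBIC))
```

```text
(no output)
```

View pics/topc.png

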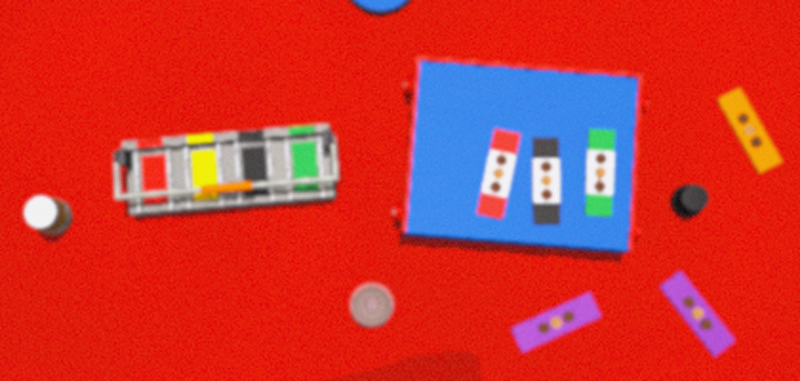

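View pics/scenec.png

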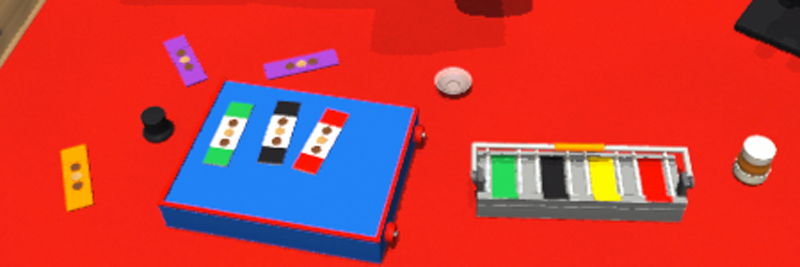

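The top crop shows the rack slots from left to right as red, yellow, black and green, at crop (153,170), (204,165), (253,163) and (304,160). On the stage are red (499,173), black (546,180) and green (600,173), and there is no yellow plate. The purple and orange plates lie on the table, off the stage, so they're lookalikes and I'll leave them. First I'll move the wrist over the rack.

Emit:
servo_tool(plan=[[1,[0.86,-1,-0.1],[0,0,0]],[1,[0.86,-1,-0.1],[0,0,0]],[1,[0.86,-1,-0.1],[0,0,0]],[1,[0.86,-1,-0.1],[0,0,0]],[1,[0.86,-1,-0.1],[0,0,0]],[1,[0.86,-1,-0.1],[0,0,0]],[1,[0.86,-1,-0.1],[0,0,0]],[1,[0.86,-1,-0.1],[0,0,0]],[1,[0.86,-1,-0.1],[0,0,0]],[1,[0.86,-1,-0.1],[0,0,0]],[1,[0.86,-1,-0.1],[0,0,0]],[1,[0.86,-1,-0.1],[0,0,0]]])

```text
t: 2.8
tool_pos: [0.3304, -0.1811, 0.2691]
eef_rot: [3.103, 0.489, 0.001]
force: [0.1, -0.5, -0.7]
grip_width: 0.0882
grasp_force: 0.0
```

Emit:
servo_tool(plan=[[1,[0.86,-1,-0.1],[0,0,0]],[1,[0.86,-1,-0.1],[0,0,0]],[1,[0.86,-1,-0.1],[0,0,0]],[1,[0.86,-1,-0.1],[0,0,0]],[1,[0.86,-1,-0.1],[0,0,0]],[1,[0.86,-1,-0.1],[0,0,0]],[1,[0.86,-1,-0.1],[0,0,0]],[1,[0.86,-1,-0.1],[0,0,0]],[1,[0.86,-1,-0.1],[0,0,0]],[1,[0.86,-1,-0.1],[0,0,0]],[1,[0.86,-1,-0.1],[0,0,0]],[1,[0.86,-1,-0.1],[0,0,0]]])

```text
t: 4.0
tool_pos: [0.4836, 0.184, 0.2989]
eef_rot: [3.103, 0.49, 0.001]
force: [-0.6, -0.4, 0.6]
grip_width: 0.0882
grasp_force: 0.0
```

Emit:
servo_tool(plan=[[1,[0,0,0],[0,0,-1]],[1,[0,0,0],[0,0,-1]],[1,[0,0,0],[0,0,-1]],[1,[0,0,0],[0,0,-1]],[1,[0,0,0],[0,0,-1]],[1,[0,0,0],[0,0,-1]],[1,[0,0,0],[0,0,-1]],[1,[0,0,0],[0,0,-1]],[1,[0,0,0],[0,0,-1]],[1,[0,0,0],[0,0,-1]],[1,[0,0,0],[0,0,-1]],[1,[0,0,0],[0,0,-1]]])

```text
t: 5.2
tool_pos: [0.4833, 0.1826, 0.2988]
eef_rot: [2.439, 1.98, 0.0]
force: [0.0, 0.0, 0.1]
grip_width: 0.088
grasp_force: 0.0
```

Emit:
servo_tool(plan=[[1,[0,0,0],[0,0,-1]],[1,[0,0,0],[0,0,-1]],[1,[0,0,0],[0,0,-1]],[1,[0,0,0],[0,0,0]]])

```text
t: 5.6
tool_pos: [0.4833, 0.1826, 0.2988]
eef_rot: [2.163, 2.278, 0.0]
force: [0.8, 0.1, 0.2]
grip_width: 0.088
grasp_force: 0.0
```

```bash
cat >> h.py <<'E'
def state():
    s=ctrl.observe();R=Ro.from_rotvec(s["eef_rot"]).as_matrix()
    print("t",round(s["t"],2),"pos",np.round(s["tool_pos"],4),"yaw",round(np.arctan2(R[1,0],R[0,0]),4),"tilt",np.round(R[:2,2],4),"q",np.round(s["q"],2),"F",np.round(s["force"],1),"w",round(s["grip_width"],4),round(s["grasp_force"],1));return s,R
def go(pos,yaw):
    """units to move (turn first then shift in turned axes)"""
    s,R=state();y0=np.arctan2(R[1,0],R[0,0]);T=Ro.from_euler('z',yaw).as_matrix()@np.diag([1,-1,-1.])
    d=np.array(pos)-s["tool_pos"];dy=(yaw-y0+np.pi)%(2*np.pi)-np.pi
    print("shift(now axes)",np.round(R.T@d/.025,2),"shift(after turn)",np.round(T.T@d/.025,2),"turn rz",round(-np.degrees(dy)/5,2))
E
python3 - <<'E'
from h import *
state();p=get("wrist");save(p,"w1")
print(-np.array(p["R"]).T@p["t"])
for n,z in [("bail_grip",.06),("bail_hinge",.06),("slot_red",.03),("slot_yellow",.03),("slot_black",.03),("slot_green",.03)]:
    print(n,[(round(q["confidence"],2),np.round(q["pixel"]),np.round(onz(p,*q["pixel"],z),4)) for q in vision.landmark_of(p,n)[:2]])
E
```

```text
t 5.6 pos [0.4833 0.1826 0.2988] yaw 1.6225 tilt [0.0001 0.    ] q [0.13 0.   1.68 0.   1.46 0.08] F [0.8 0.1 0.2] w 0.088 0.0
[0.48092875 0.25756989 0.44465588]
bail_grip [(0.6, array([190., 387.]), array([0.5584, 0.1997, 0.06  ]))]
bail_hinge [(0.93, array([187., 440.]), array([0.6142, 0.2063, 0.06  ]))]
slot_red [(0.78, array([ 85., 388.]), array([0.5526, 0.3065, 0.03  ]))]
slot_yellow [(0.75, array([151., 387.]), array([0.559 , 0.2391, 0.03  ])), (0.2, array([269., 387.]), array([0.5748, 0.0988, 0.03  ]))]
slot_black [(0.87, array([214., 384.]), array([0.5637, 0.1669, 0.03  ])), (0.71, array([269., 386.]), array([0.573 , 0.0988, 0.03  ]))]
slot_green [(0.88, array([271., 389.]), array([0.5775, 0.096 , 0.03  ]))]
```

View pics/w1.png

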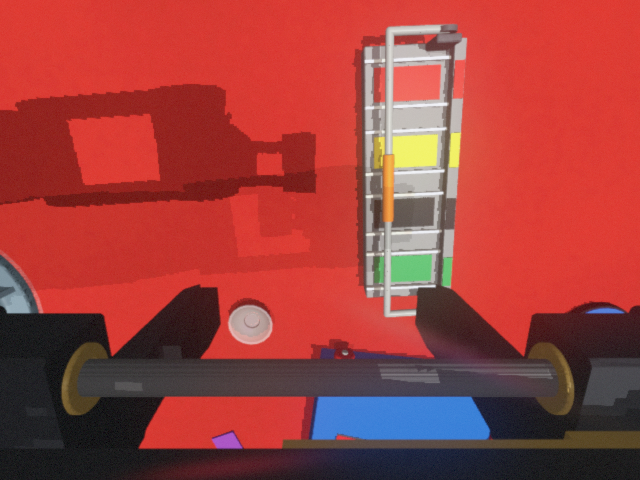

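The wrist picture shows the closed bail with its orange sleeve at (388,187). The strips run red (412,82), yellow (412,151), black (410,212) and green (407,268). I get the hinge at about (0.6145, 0.207) and rack yaw of about 0.11. Next I'll grip the sleeve.

Emit:
servo_tool(plan=[[-0.1,[0,0,0],[0,0,-0.66]],[-0.1,[0.095,0.78,0],[0,0,0]],[-0.1,[0.095,0.78,0],[0,0,0]],[-0.1,[0.095,0.78,0],[0,0,0]],[-0.1,[0.095,0.78,0],[0,0,0]],[-0.1,[0,0,1],[0,0,0]],[-0.1,[0,0,1],[0,0,0]],[-0.1,[0,0,1],[0,0,0]],[-0.1,[0,0,1],[0,0,0]],[-0.1,[0,0,1],[0,0,0]],[-0.1,[0,0,1],[0,0,0]],[-0.1,[0,0,0],[0,0,0]]])

```text
t: 7.15
tool_pos: [0.5571, 0.2, 0.1448]
eef_rot: [-2.095, -2.335, 0.009]
force: [-0.3, -0.3, -0.5]
grip_width: 0.0395
grasp_force: 0.0
```

Emit:
servo_tool(plan=[[-0.1,[0,0,0.8],[0,0,0]],[-0.1,[0,0,0.8],[0,0,0]],[-0.1,[0,0,0.8],[0,0,0]],[-0.1,[0,0,0.8],[0,0,0]],[-0.1,[0,0,0.5],[0,0,0]],[-0.1,[0,0,0.45],[0,0,0]],[-0.1,[0,0,0],[0,0,0]]])

```text
t: 7.85
tool_pos: [0.5592, 0.2003, 0.0441]
eef_rot: [-2.097, -2.338, 0.002]
force: [-0.3, -0.5, 0.9]
grip_width: 0.0398
grasp_force: 0.0
```

Emit:
servo_tool(plan=[[-1,[0,0,0],[0,0,0]],[-1,[0,0,0],[0,0,0]],[-1,[0,0,0],[0,0,0]],[-1,[0,0,0],[0,0,0]],[-1,[0,0,0],[0,0,0]],[-1,[0,0,0],[0,0,0]]], newtons=15)

```text
t: 8.45
tool_pos: [0.5569, 0.2002, 0.0441]
eef_rot: [-2.095, -2.336, 0.008]
force: [-7.7, -1.3, 1.1]
grip_width: 0.0111
grasp_force: 15.0
```

Emit:
servo_tool(plan=[[-1,[0,-0.06,-0.394],[0,0,0]],[-1,[0,0.105,-0.381],[0,0,0]],[-1,[0,0.172,-0.356],[0,0,0]],[-1,[0,0.233,-0.32],[0,0,0]],[-1,[0,0.286,-0.273],[0,0,0]],[-1,[0,0.331,-0.217],[0,0,0]],[-1,[0,0.364,-0.154],[0,0,0]],[-1,[0,0.386,-0.087],[0,0,0]],[-1,[0,0.395,-0.016],[0,0,0]],[-1,[0,0.392,0.055],[0,0,0]],[-1,[0,0.377,0.125],[0,0,0]],[-1,[0,0.346,0.189],[0,0,0]]])

```text
t: 9.65
tool_pos: [0.6436, 0.2093, 0.091]
eef_rot: [2.097, 2.338, 0.001]
force: [-3.0, -2.9, 2.5]
grip_width: 0.0112
grasp_force: 15.0
```

Emit:
servo_tool(plan=[[-1,[0,0,0],[0,0,0]],[-0.4,[0,0,0],[0,0,0]],[-0.4,[0,0,0],[0,0,0]],[-0.4,[0,0,0],[0,0,0]],[-0.4,[0,0,-0.5],[0,0,0]],[-0.4,[0,0,-1],[0,0,0]],[-0.4,[0,0,-1],[0,0,0]],[-0.4,[0,0,-1],[0,0,0]],[-0.4,[0,0,-1],[0,0,0]],[-0.4,[0,0,-1],[0,0,0]],[-0.4,[0,0,-1],[0,0,0]],[-0.4,[0,-1,-1],[0,0,0]]])

```text
t: 10.85
tool_pos: [0.6189, 0.2066, 0.28]
eef_rot: [2.097, 2.337, 0.003]
force: [-0.7, 0.2, 0.1]
grip_width: 0.0265
grasp_force: 0.0
```

Emit:
servo_tool(plan=[[-1,[0,-1,0],[0,0,0]],[-1,[0,-1,0],[0,0,0]],[-1,[0,-1,0],[0,0,0]],[-1,[0,-1,0],[0,0,0]],[-1,[0,0,0],[0,0,0]]])

```text
t: 11.35
tool_pos: [0.5161, 0.1962, 0.2794]
eef_rot: [2.096, 2.339, 0.001]
force: [0.2, 0.3, 0.2]
grip_width: 0.0004
grasp_force: 0.0
```

Run:
```python
from h import *
state();p=get("wrist");save(p,"w2")
for n,z in [("bail_grip",.105),("bail_hinge",.06),("slot_red",.03),("slot_yellow",.03),("slot_black",.03),("slot_green",.03)]:
    print(n,[(round(q["confidence"],2),np.round(q["pixel"]),np.round(onz(p,*q["pixel"],z),4)) for q in vision.landmark_of(p,n)[:2]])
hsv=cv2.cvtColor(p["frame"],cv2.COLOR_RGB2HSV)
# rack pose by fitting: sample colours
for n,(lo,hi) in dict(yellow=((22,120,90),(35,255,255)),green=((45,100,60),(80,255,255))).items():
    m=cv2.inRange(hsv,lo,hi);k,l,st,c=cv2.connectedComponentsWithStats(m)
    for i in range(1,k):
        if st[i,4]>80: print(n,st[i],np.round(onz(p,c[i][1],c[i][0],.03),4))
```

```text
t 11.35 pos [0.5161 0.1962 0.2794] yaw 1.6803 tilt [0.0007 0.0004] q [0.15 0.1  1.62 0.   1.43 0.04] F [0.2 0.3 0.2] w 0.0004 0.0
bail_grip [(0.93, array([215., 456.]), array([0.6422, 0.2114, 0.105 ]))]
bail_hinge [(0.79, array([203., 412.]), array([0.6137, 0.2098, 0.06  ]))]
slot_red [(0.85, array([ 97., 361.]), array([0.5499, 0.3072, 0.03  ]))]
slot_yellow [(0.67, array([164., 357.]), array([0.5554, 0.2405, 0.03  ]))]
slot_black [(0.93, array([233., 357.]), array([0.5668, 0.1641, 0.03  ]))]
slot_green [(0.96, array([286., 356.]), array([0.5751, 0.0998, 0.03  ]))]
yellow [ 347  152   66   32 1993] [0.5797 0.2399 0.03  ]
yellow [423 152  13  35 346] [0.6331 0.244  0.03  ]
green [ 343  274   59   26 1367] [0.5952 0.1014 0.03  ]
green [412 279  10  28 166] [0.6479 0.0978 0.03  ]
```

View pics/w2.png

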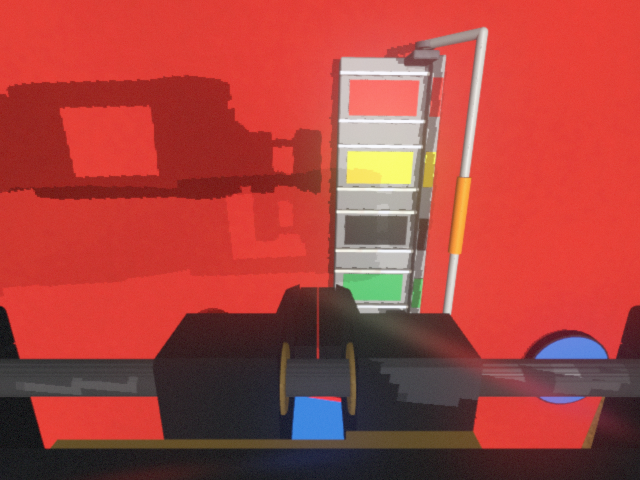

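The picture shows the bail swung back, with its sleeve at (459,215) and all four slots open. I'll use the white wall tops to fit the rack pose precisely.

Run:
```python
from h import *
from scipy.signal import find_peaks
from scipy.optimize import least_squares
p=get("wrist");g=cv2.cvtColor(p["frame"],cv2.COLOR_RGB2GRAY).astype(float)
pts=[]
for c in (350,365,380,395):
    v=g[60:305,c-3:c+4].mean(1)
    sat=p["frame"][60:305,c-3:c+4].astype(float).mean(1); mn=sat.min(1)
    pk,_=find_peaks(mn,prominence=18)
    print(c,pk+60,np.round(mn[pk]))
    for r in pk: pts.append(onz(p,r+60,c,.036)[:2])
pts=np.array(pts)
walls=np.array([s+d for s in(-.105,-.035,.035,.105) for d in(-.0215,.0215)])
def f(v):
    y=-(pts[:,0]-.6135)*np.sin(v[1])+(pts[:,1]-v[0])*np.cos(v[1])
    e=y[:,None]-walls;return e[np.arange(len(y)),abs(e).argmin(1)]
s=least_squares(f,[.2075,.115],loss="soft_l1",f_scale=.001,x_scale=.01)
print("hinge y at x=.6135",s.x,np.round(f(s.x)*1e3,1))
# front edge/back ledge along slots: colour strips bounds
hsv=cv2.cvtColor(p["frame"],cv2.COLOR_RGB2HSV)
v=s.x
for rr in (133,200,260):
    row=p["frame"][rr-2:rr+3].astype(float).mean(0).min(1);i=np.where(row[325:350]>75)[0]
    if len(i):
        X=onz(p,rr,325+i[0],.03)[:2];d=X-[.6135,v[0]];print(rr,325+i[0],"rack-x of front edge (nominal -.075)",d@[np.cos(v[1]),np.sin(v[1])])
```

```text
350 [ 71  76 119 145 184 188 211 245 250 271] [248. 198. 248. 250. 169. 237. 238. 166. 234. 231.]
365 [ 71  76 120 145 188 211 245 250 271 301] [248. 198. 248. 249. 238. 239. 166. 236. 234. 176.]
380 [ 71  77 120 145 189 206 211 245 250 271 301] [248. 197. 251. 249. 240. 191. 245. 186. 244. 240. 179.]
395 [ 72  77 120 145 184 188 211 245 250 271 301] [249. 197. 251. 248. 192. 243. 234. 166. 243. 244. 182.]
hinge y at x=.6135 [0.20933508 0.11785252] [ 0.9 -3.6 -0.8  0.6  3.1 -1.2  0.6  4.6 -1.4  0.2  0.8 -3.7 -1.9  0.4
 -1.3  0.5  4.4 -1.5  0.   5.   0.7 -4.8 -2.   0.3 -2.5  5.9  0.4  4.3
 -1.6 -0.1  4.8 -0.4 -4.9 -2.2  0.2  2.7 -1.6  0.2  4.2 -1.8 -0.3  4.7]
133 328 rack-x of front edge (nominal -.075) -0.08241886780990693
200 334 rack-x of front edge (nominal -.075) -0.07581567678251924
260 332 rack-x of front edge (nominal -.075) -0.07779435308400498
```

Emit:
servo_tool(plan=[[-1,[-0.98,-0.15,-0.05],[0,0,0]],[-1,[-0.98,-0.15,-0.05],[0,0,0]],[-1,[-0.98,-0.15,-0.05],[0,0,0]],[-1,[-0.98,-0.15,-0.05],[0,0,0]],[-1,[-0.98,-0.15,-0.05],[0,0,0]],[-1,[-0.98,-0.15,-0.05],[0,0,0]],[-1,[-0.98,-0.15,-0.05],[0,0,0]],[-1,[-0.98,-0.15,-0.05],[0,0,0]],[-1,[-0.98,-0.15,-0.05],[0,0,0]],[-1,[-0.98,-0.15,-0.05],[0,0,0]],[-1,[-0.98,-0.15,-0.05],[0,0,0]],[-1,[-0.98,-0.15,-0.05],[0,0,0]]])

```text
t: 12.95
tool_pos: [0.5055, -0.1024, 0.2931]
eef_rot: [-2.098, -2.338, 0.0]
force: [0.2, 0.1, 0.5]
grip_width: 0.0007
grasp_force: 0.0
```

Emit:
servo_tool(plan=[[-1,[-0.98,-0.15,-0.05],[0,0,0]],[-1,[-0.98,-0.15,-0.05],[0,0,0]],[-1,[-0.98,-0.15,-0.05],[0,0,0]],[-1,[-0.98,-0.15,-0.05],[0,0,0]],[-1,[0,0,0],[0,0,1]],[-1,[0,0,0],[0,0,1]],[-1,[0,0,0],[0,0,1]],[-1,[0,0,0],[0,0,1]],[-1,[0,0,0],[0,0,1]],[-1,[0,0,0],[0,0,1]],[-1,[0,0,0],[0,0,1]]])

```text
t: 14.05
tool_pos: [0.5012, -0.2005, 0.2979]
eef_rot: [-2.706, -1.594, 0.0]
force: [-0.8, -0.2, -0.2]
grip_width: 0.0003
grasp_force: 0.0
```

Emit:
servo_tool(plan=[[-1,[0,0,0],[0,0,1]],[-1,[0,0,0],[0,0,1]],[-1,[0,0,0],[0,0,1]],[-1,[0,0,0],[0,0,1]],[-1,[0,0,0],[0,0,1]],[-1,[0,0,0],[0,0,1]],[-1,[0,0,0],[0,0,1]],[-1,[0,0,0],[0,0,1]],[-1,[0,0,0],[0,0,1]],[-1,[0,0,0],[0,0,1]],[-1,[0,0,0],[0,0,1]],[-1,[0,0,0],[0,0,1]]])

```text
t: 15.25
tool_pos: [0.5013, -0.2005, 0.2979]
eef_rot: [-3.141, -0.027, 0.001]
force: [1.1, 0.5, 0.8]
grip_width: 0.0009
grasp_force: 0.0
```

```bash
cat >> h.py <<'E'
def blobs(p,mask,z,amin=300):
    k,l,st,c=cv2.connectedComponentsWithStats(mask.astype(np.uint8));o=[]
    for i in range(1,k):
        if st[i,4]>amin: o.append((st[i],cv2.minAreaRect(np.argwhere(l==i)[:,::-1].astype(np.float32))))
    return o
E
python3 - <<'E'
from h import *
state();p=get("wrist");save(p,"w3")
for n in ("red","black","green"):
    for q in vision.cut_out(p,"plate_"+n)[:3]:
        a=np.argwhere(q["region"])
        if len(a)<50: continue
        b=cv2.boxPoints(cv2.minAreaRect(a[:,::-1].astype(np.float32)))
        W=np.array([onz(p,r,c,.053)[:2] for c,r in b])
        print(n,round(q["confidence"],2),q["extent"],"centre",np.round(W.mean(0),4),np.round(W,3).tolist())
E
```

```text
t 15.25 pos [ 0.5013 -0.2005  0.2979] yaw 0.0175 tilt [-0.0004  0.0003] q [-0.6   0.06  1.62  0.    1.46  0.95] F [1.1 0.5 0.8] w 0.0009 0.0
red 0.78 [469.3, 233.6, 536.0, 314.2] centre [ 0.419  -0.4176] [[0.452, -0.371], [0.472, -0.397], [0.387, -0.465], [0.364, -0.438]]
red 0.77 [258.4, 58.1, 317.1, 186.7] centre [ 0.5831 -0.1669] [[0.526, -0.135], [0.645, -0.16], [0.64, -0.197], [0.52, -0.176]]
red 0.68 [319.0, 253.4, 401.9, 292.1] centre [ 0.4085 -0.2494] [[0.405, -0.199], [0.444, -0.287], [0.413, -0.301], [0.372, -0.211]]
black 0.66 [333.1, 68.2, 368.5, 192.8] centre [ 0.5736 -0.2307] [[0.513, -0.212], [0.634, -0.212], [0.634, -0.248], [0.513, -0.252]]
black 0.66 [582.4, 1.0, 640.0, 119.7] centre [ 0.6476 -0.4879] [[0.692, -0.444], [0.701, -0.478], [0.603, -0.533], [0.593, -0.496]]
green 0.56 [394.2, 57.8, 448.7, 184.1] centre [ 0.5862 -0.3036] [[0.528, -0.281], [0.649, -0.289], [0.645, -0.325], [0.523, -0.321]]
```

View pics/w3.png

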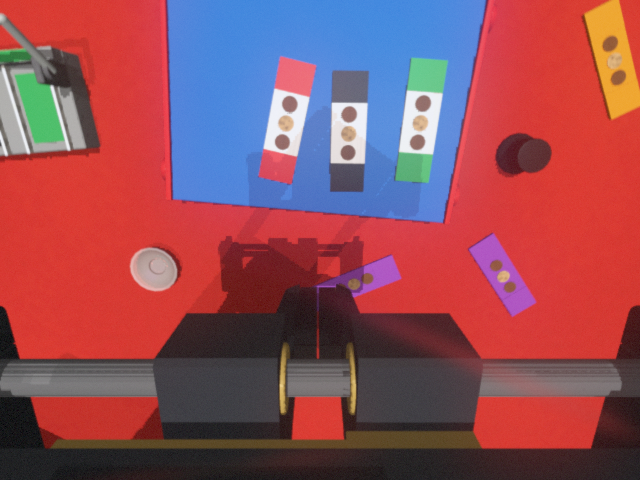

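The picture shows the stage plates red (289,122), black (348,131) and green (421,120). The front edge runs from (172,199) to (443,221). The purple lookalikes are at (360,275) and (503,275) on the table, and the orange one is at (614,60).

Run:
```python
from h import *
p=get("wrist");A=onz(p,199,172,.05);B=onz(p,221,443,.05);print("edge",A[:2],B[:2])
e=(A-B)[:2];n=np.array([e[1],-e[0]])/np.linalg.norm(e);yaw=np.arctan2(n[1],n[0]);print("stage yaw",yaw)
for nme,c in dict(red=(.5831,-.1669),black=(.5736,-.2307),green=(.5862,-.3036)).items():
    print(nme,"centre behind edge",(np.array(c)-A[:2])@n)
go([.5831,-.1669,.07],-.08)
```

```text
edge [ 0.50021762 -0.04014429] [ 0.48278211 -0.34137044]
stage yaw -0.05781727304377618
red centre behind edge 0.09006847717795821
black centre behind edge 0.0842710384509766
green centre behind edge 0.10106251576509354
t 15.5 pos [ 0.5011 -0.2004  0.298 ] yaw 0.0233 tilt [-0.0003  0.0002] q [-0.6   0.06  1.62  0.    1.46  0.95] F [-0.1 -0.9  0.1] w 0.0005 0.0
shift(now axes) [ 3.31 -1.26  9.12] shift(after turn) [ 3.16 -1.6   9.12] turn rz 1.18
```

Emit:
servo_tool(plan=[[-1,[0,0,0],[0,0,0.93]],[-1,[0.8,-0.38,0.5],[0,0,0]],[-1,[0.8,-0.38,1],[0,0,0]],[-1,[0.8,-0.38,1],[0,0,0]],[-1,[0.8,-0.39,1],[0,0,0]],[-1,[0,0,1],[0,0,0]],[-1,[0,0,1],[0,0,0]],[-1,[0,0,1],[0,0,0]],[-1,[0,0,1],[0,0,0]],[-1,[0,0,1],[0,0,0]],[-1,[0,0,0.6],[0,0,0]],[-1,[0,0,0.5],[0,0,0]]])

```text
t: 16.7
tool_pos: [0.583, -0.1668, 0.057]
eef_rot: [-3.14, 0.093, 0.001]
force: [0.3, -0.8, -0.5]
grip_width: 0.0006
grasp_force: 0.0
```

Emit:
servo_tool(plan=[[-1,[0,0,0.2],[0,0,0]],[-1,[0,0,0.12],[0,0,0]],[-1,[0,0,0],[0,0,0]]])

```text
t: 17.0
tool_pos: [0.5843, -0.1673, 0.0534]
eef_rot: [3.139, -0.093, 0.003]
force: [-5.9, 2.6, 15.2]
grip_width: 0.0005
grasp_force: 7.5
```

Emit:
servo_tool(plan=[[-1,[0,0,-0.04],[0,0,0]],[-1,[-0.15,0,0],[0,0,0]],[-1,[-0.25,0,0],[0,0,0]],[-1,[-0.3,0,0],[0,0,0]],[-1,[-0.3,0,0],[0,0,0]],[-1,[-0.3,0,0],[0,0,0]],[-1,[-0.3,0,0],[0,0,0]],[-1,[-0.3,0,0],[0,0,0]],[-1,[-0.3,0,0],[0,0,0]],[-1,[-0.3,0,0],[0,0,0]],[-1,[-0.3,0,0],[0,0,0]],[-1,[0,0,0],[0,0,0]]])

```text
t: 18.2
tool_pos: [0.5148, -0.1639, 0.0534]
eef_rot: [3.138, -0.094, 0.007]
force: [-0.3, -0.9, 11.1]
grip_width: 0.0005
grasp_force: 5.0
```

Emit:
servo_tool(plan=[[-1,[0,0,-0.5],[0,0,0]],[-1,[0,0,-1],[0,0,0]],[-1,[0,0,-1],[0,0,0]],[0.4,[-0.8,0,-1],[0,0,0]],[0.4,[-0.8,0,-1],[0,0,0]],[0.4,[-0.8,0,0],[0,0,0]],[0.4,[-0.8,0,0],[0,0,0]],[0.4,[0,0,0],[0,0,0]]])

```text
t: 19.0
tool_pos: [0.4318, -0.1574, 0.164]
eef_rot: [-3.14, 0.095, 0.001]
force: [-0.7, -0.0, -0.4]
grip_width: 0.0385
grasp_force: 0.0
```

```bash
cat >> h.py <<'E'
YS=-.058
def plate(p,n,z=.053):
    """plate pose from network mask: (conf, centre, yaw, length, width)"""
    o=[]
    for q in vision.cut_out(p,"plate_"+n)[:4]:
        a=np.argwhere(q["region"])
        if len(a)<50: continue
        W=np.array([onz(p,r,c,z)[:2] for r,c in a],np.float32)
        (cx,cy),(w,h),ang=cv2.minAreaRect(W*1000);
        yaw=np.radians(ang if w>h else ang-90); yaw=(yaw+np.pi/2)%np.pi-np.pi/2
        o.append((round(q["confidence"],2),np.round(W.mean(0),4),"rect",round(cx/1000,4),round(cy/1000,4),"yaw",round(yaw,3),round(max(w,h)),round(min(w,h)),np.round(q["extent"])))
    for i in o: print(n,*i)
E
python3 - <<'E'
from h import *
state();p=get("wrist");save(p,"w4")
for n in("red","black","green"): plate(p,n)
E
```

```text
t 19.0 pos [ 0.4318 -0.1574  0.164 ] yaw -0.0603 tilt [-0.0007  0.0002] q [-0.61  0.    1.96 -0.    1.18  1.02] F [-0.7 -0.  -0.4] w 0.0385 0.0
red 0.88 [ 0.5199 -0.1642] rect 0.5158 -0.1634 yaw -0.205 120 36 [283.  18. 362. 210.]
red 0.71 [ 0.4356 -0.38  ] rect 0.4284 -0.3897 yaw 0.655 73 31 [595. 174. 640. 271.]
red 0.68 [ 0.4084 -0.2417] rect 0.4044 -0.2362 yaw -1.134 100 32 [358. 220. 496. 294.]
black 0.6 [ 0.5489 -0.2306] rect 0.5481 -0.2308 yaw 0.013 68 37 [392.   1. 450. 114.]
green 0.93 [ 0.5521 -0.3015] rect 0.5511 -0.3015 yaw -0.047 51 38 [499.   0. 567.  92.]
```

View pics/w4.png

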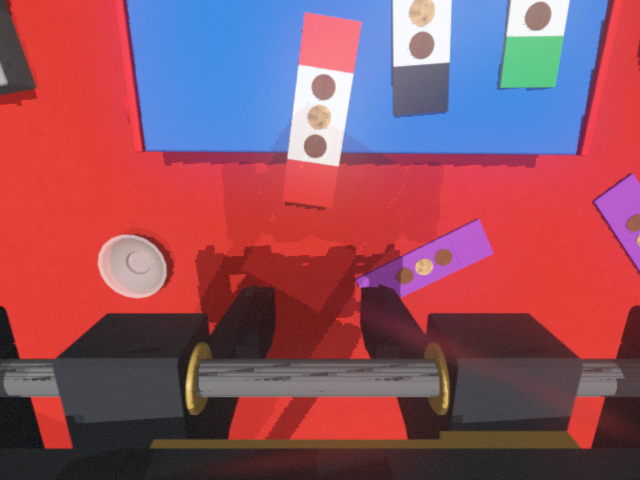

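The picture shows the red plate overhanging the front edge by about 40 mm, with its end at (310,205). The other plates haven't moved.

Run:
```python
from h import *
go([.4698,-.1538,.0325],-.205)
```

```text
t 19.2 pos [ 0.4342 -0.1581  0.164 ] yaw -0.0598 tilt [ 0.0007 -0.0002] q [-0.61  0.01  1.95  0.    1.18  1.02] F [-0.5  0.6 -0.3] w 0.0544 0.0
shift(now axes) [ 1.41 -0.26  5.26] shift(after turn) [ 1.36 -0.46  5.26] turn rz 1.66
```

Emit:
servo_tool(plan=[[0.4,[0,0,0],[0,0,0.83]],[0.4,[0,0,0],[0,0,0.83]],[0.4,[0.68,-0.23,0],[0,0,0]],[0.4,[0.68,-0.23,0],[0,0,0]],[0.4,[0,0,1],[0,0,0]],[0.4,[0,0,1],[0,0,0]],[0.4,[0,0,1],[0,0,0]],[0.4,[0,0,1],[0,0,0]],[0.4,[0,0,0.8],[0,0,0]],[0.4,[0,0,0.46],[0,0,0]],[0.4,[0,0,0],[0,0,0]],[0.4,[0,0,0],[0,0,0]]], newtons=40)

```text
t: 20.4
tool_pos: [0.4697, -0.1537, 0.0325]
eef_rot: [3.125, -0.321, 0.0]
force: [-0.1, -0.1, 0.4]
grip_width: 0.0616
grasp_force: 0.0
```

Emit:
servo_tool(plan=[[-1,[0,0,0],[0,0,0]],[-1,[0,0,0],[0,0,0]],[-1,[0,0,0],[0,0,0]],[-1,[0,0,0],[0,0,0]],[-1,[0,0,0],[0,0,0]],[-1,[0,0,0],[0,0,0]]])

```text
t: 21.0
tool_pos: [0.4695, -0.1538, 0.0326]
eef_rot: [3.125, -0.321, 0.001]
force: [-0.2, 0.1, 1.6]
grip_width: 0.0341
grasp_force: 40.0
```

Emit:
servo_tool(plan=[[-1,[0,0,-0.2],[0,0,0]],[-1,[0,0,-0.4],[0,0,0]],[-1,[0,0,-0.8],[0,0,0]],[-1,[0,0,-0.8],[0,0,0]],[-1,[0,0,-0.8],[0,0,0]],[-1,[0,0,-0.8],[0,0,0]],[-1,[0,0,-0.8],[0,0,0]],[-1,[0,0,-0.8],[0,0,-0.69]],[-1,[0,0,-0.6],[0,0,-1]],[-1,[0,0,0],[0,0,-1]],[-1,[0,0,0],[0,0,-1]]])

```text
t: 22.1
tool_pos: [0.4693, -0.1536, 0.1836]
eef_rot: [3.135, 0.19, 0.002]
force: [0.4, -0.6, -0.5]
grip_width: 0.034
grasp_force: 40.0
```

Emit:
servo_tool(plan=[[-1,[0.16,-0.4,0],[0,0,0]],[-1,[0.16,-0.9,0],[0,0,0]],[-1,[0.16,-0.9,0],[0,0,0]],[-1,[0.16,-0.9,0],[0,0,0]],[-1,[0.16,-0.9,0],[0,0,0]],[-1,[0.16,-0.9,0],[0,0,0]],[-1,[0.16,-0.9,0],[0,0,0]],[-1,[0.16,-0.9,0],[0,0,0]],[-1,[0.16,-0.9,0],[0,0,0]],[-1,[0.16,-0.9,0],[0,0,0]],[-1,[0.16,-0.9,0],[0,0,0]],[-1,[0.16,-0.9,0],[0,0,0]]])

```text
t: 23.3
tool_pos: [0.4861, 0.1095, 0.1824]
eef_rot: [-3.136, -0.18, 0.0]
force: [0.3, 0.0, -0.4]
grip_width: 0.034
grasp_force: 40.0
```

Emit:
servo_tool(plan=[[-1,[0.16,-0.9,0],[0,0,0]],[-1,[0.16,-0.9,0],[0,0,0]],[-1,[0.16,-0.9,0],[0,0,0]],[-1,[0.16,-0.9,0],[0,0,0]],[-1,[0.16,-0.9,0],[0,0,0]],[-1,[0.16,-0.9,0],[0,0,0]],[-1,[0.16,-0.9,0],[0,0,0]],[-1,[0.16,-0.9,0],[0,0,0]],[-1,[0.12,-0.45,0],[0,0,0]],[-1,[0,0,0],[0,0,0]]])

```text
t: 24.3
tool_pos: [0.4985, 0.3032, 0.1822]
eef_rot: [-3.136, -0.185, 0.0]
force: [-0.3, 0.2, -1.0]
grip_width: 0.034
grasp_force: 40.0
```

Run:
```python
from h import *
go([.5009,.3017,.0126],.117);p=get("wrist");save(p,"w5");plate(p,"red",.175+.02)
q=get("top");plate(q,"red",.195);plate(q,"black");plate(q,"green")
```

```text
t 24.3 pos [0.4985 0.3032 0.1822] yaw 0.1181 tilt [-0.0002  0.0001] q [0.34 0.25 1.64 0.   1.25 1.8 ] F [-0.3  0.2 -1. ] w 0.034 40.0
shift(now axes) [0.09 0.07 6.79] shift(after turn) [0.09 0.07 6.79] turn rz 0.01
red 0.78 [0.5528 0.3092] rect 0.5444 0.3083 yaw 0.12 126 38 [261.  29. 377. 363.]
red 0.71 [0.5768 0.3116] rect 0.5608 0.3125 yaw 0.046 92 35 [163. 196. 181. 236.]
red 0.65 [ 0.3814 -0.2211] rect 0.3817 -0.2214 yaw -1.134 103 30 [382. 285. 424. 311.]
red 0.57 [ 0.3945 -0.3889] rect 0.3946 -0.3888 yaw 0.644 101 31 [456. 275. 494. 314.]
black 0.84 [ 0.5715 -0.2312] rect 0.5719 -0.2318 yaw -0.002 121 39 [388. 202. 408. 252.]
black 0.59 [ 0.648  -0.5069] rect 0.647 -0.5068 yaw 0.437 117 37 [488. 174. 518. 221.]
green 0.82 [ 0.5869 -0.3034] rect 0.5865 -0.3034 yaw -0.062 119 38 [414. 198. 434. 246.]
```

View pics/w5.png

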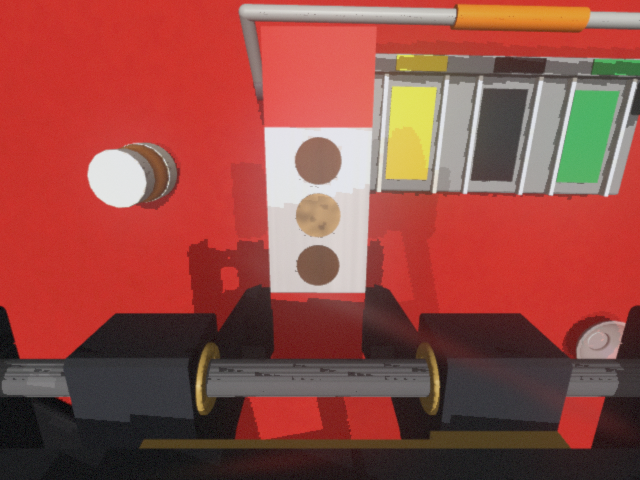

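Red is held straight over its slot. I'm lowering it now and will watch the force.

Emit:
servo_tool(plan=[[-1,[0.09,0.07,0.5],[0,0,0]],[-1,[0,0,1],[0,0,0]],[-1,[0,0,1],[0,0,0]],[-1,[0,0,1],[0,0,0]],[-1,[0,0,1],[0,0,0]],[-1,[0,0,0.8],[0,0,0]],[-1,[0,0,0.4],[0,0,0]],[-1,[0,0,0.4],[0,0,0]],[-1,[0,0,0.2],[0,0,0]],[-1,[0,0,0.2],[0,0,0]],[-1,[0,0,0],[0,0,0]]])

```text
t: 25.7
tool_pos: [0.5015, 0.3003, 0.0196]
eef_rot: [-3.136, -0.184, -0.0]
force: [-0.2, -0.2, 0.6]
grip_width: 0.0341
grasp_force: 40.0
```

Run:
```python
from h import *
go([.5009,.3017,.0126],.117);p=get("wrist");save(p,"w6");plate(p,"red",.04)
```

```text
t 25.7 pos [0.5015 0.3003 0.0196] yaw 0.1173 tilt [0. 0.] q [ 0.34  0.49  1.71 -0.    0.95  1.79] F [-0.2 -0.2  0.6] w 0.0341 40.0
shift(now axes) [-0.02 -0.06  0.28] shift(after turn) [-0.02 -0.06  0.28] turn rz 0.0
red 0.59 [0.557  0.3064] rect 0.5493 0.3054 yaw 0.116 119 36 [260.  30. 378. 362.]
```

View pics/w6.png

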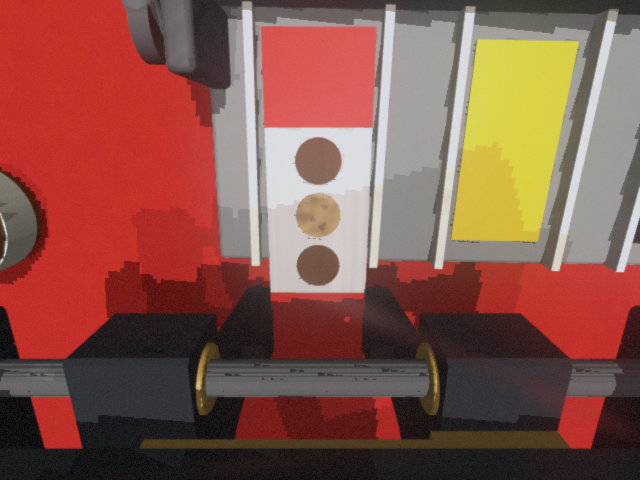

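Run:
```python
from h import *
p=get("wrist");d=np.array([.9932,.1167])
f=[onz(p,258,c,.03)[:2]@d for c in (230,420)];e=onz(p,27,319,.0393)[:2]@d
l=[onz(p,r,410,.03)[:2]@d for r in (8,12)]
print("front",f,"end",e,"diff (want .083)",e-np.mean(f),"ledge base",l)
a=p["frame"];print(a[0:40:3,420].tolist());print(a[240:275:3,230].tolist())
```

```text
front [np.float64(0.5610273258973134), np.float64(0.5611798332604313)] end 0.6407361707044974 diff (want .083) 0.07963259112562504 ledge base [np.float64(0.6485412400732958), np.float64(0.6473860020234606)]
[[60, 58, 58], [57, 53, 56], [61, 58, 58], [59, 57, 57], [77, 76, 77], [99, 97, 95], [101, 99, 96], [101, 101, 100], [106, 104, 102], [119, 117, 116], [164, 163, 160], [160, 159, 157], [163, 160, 159], [163, 161, 159]]
[[140, 135, 133], [139, 135, 134], [139, 134, 133], [141, 136, 135], [140, 134, 132], [138, 133, 131], [139, 68, 65], [176, 56, 52], [104, 44, 42], [100, 41, 37], [100, 40, 36], [99, 35, 32]]
```

Emit:
servo_tool(plan=[[-1,[0.05,0,0.1],[0,0,0]],[-1,[0.06,0,0.1],[0,0,0]],[-1,[0,0,0.09],[0,0,0]],[-1,[0,0,0.02],[0,0,0]],[0.05,[0,0,0],[0,0,0]],[0.05,[0,0,0],[0,0,0]],[0.05,[0,0,0],[0,0,0]],[0.05,[0,0,-0.4],[0,0,0]],[0.05,[0,0,-0.8],[0,0,0]],[0.05,[0,0,-0.8],[0,0,0]],[0.05,[0,0,-0.8],[0,0,0]],[0.05,[0,0,0],[0,0,0]]])

```text
t: 27.05
tool_pos: [0.5065, 0.3016, 0.0856]
eef_rot: [-3.134, -0.184, -0.01]
force: [0.2, -0.3, 0.8]
grip_width: 0.0465
grasp_force: 0.0
```

```bash
cat >> h.py <<'E'
def rk(X):
    d=np.array(X)[:2]-[.6115,.209];return d@[.9932,.1167],d@[-.1167,.9932]
E
python3 - <<'E'
from h import *
state();p=get("wrist");save(p,"w7");plate(p,"red",.033);print(rk([.5476,.3072]))
q=get("top");plate(q,"black");plate(q,"green")
E
```

```text
t 27.05 pos [0.5065 0.3016 0.0856] yaw 0.1174 tilt [0.006  0.0021] q [0.34 0.39 1.68 0.   1.06 1.79] F [ 0.2 -0.3  0.8] w 0.0465 0.0
red 0.64 [0.5566 0.3065] rect 0.5516 0.3061 yaw 0.116 120 36 [284.  72. 356. 292.]
(np.float64(-0.052005540000000065), np.float64(0.10498936999999998))
black 0.91 [ 0.5725 -0.2302] rect 0.5719 -0.2306 yaw -0.002 121 36 [388. 201. 404. 251.]
black 0.59 [ 0.647  -0.5068] rect 0.6468 -0.5067 yaw 0.494 116 38 [486. 178. 519. 220.]
green 0.97 [ 0.5869 -0.3038] rect 0.5862 -0.3035 yaw -0.049 120 36 [415. 198. 434. 244.]
```

View pics/w7.png

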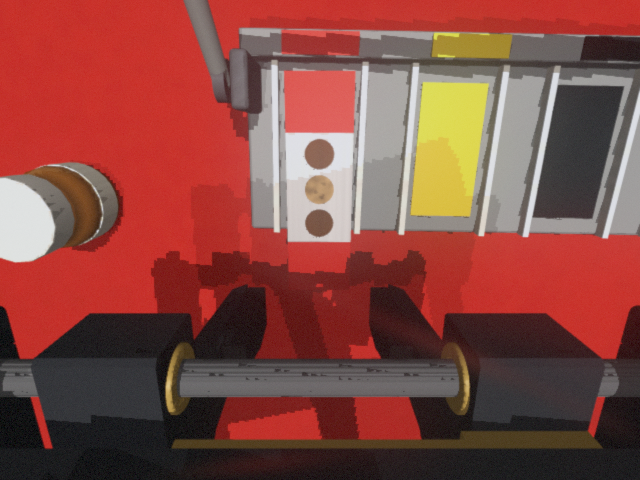

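Red is seated between its walls, about 5 mm short of the ledge (plate end at row 71, ledge at row 62). Black is next.

Emit:
servo_tool(plan=[[-1,[0,0,-1],[0,0,0]],[-1,[0,0.45,-1],[0,0,0]],[-1,[0,1,-1],[0,0,0]],[-1,[0,1,0],[0,0,0]],[-1,[0,1,0],[0,0,0]],[-1,[0,1,0],[0,0,0]],[-1,[0,1,0],[0,0,0]],[-1,[0,1,0],[0,0,0]],[-1,[0,1,0],[0,0,0]],[-1,[0,1,0],[0,0,0]],[-1,[0,1,0],[0,0,0]],[-1,[0,1,0],[0,0,0]]])

```text
t: 28.5
tool_pos: [0.5341, 0.0403, 0.1558]
eef_rot: [-3.136, -0.184, 0.003]
force: [0.4, -0.1, 0.4]
grip_width: 0.0005
grasp_force: 0.0
```

Emit:
servo_tool(plan=[[-1,[0.07,1,0],[0,0,0]],[-1,[0.07,1,0],[0,0,0]],[-1,[0,1,0],[0,0,0]],[-1,[0,1,0],[0,0,0]],[-1,[0,1,0],[0,0,0]],[-1,[0,1,0],[0,0,0]],[-1,[0,1,0],[0,0,0]],[-1,[0,1,0],[0,0,0]],[-1,[0,1,0],[0,0,0]],[-1,[0,1,0],[0,0,0]],[-1,[0,1,0],[0,0,0]],[-1,[0,0,0],[0,0,1]]])

```text
t: 29.7
tool_pos: [0.57, -0.2344, 0.1556]
eef_rot: [3.141, 0.041, -0.002]
force: [-1.3, 0.1, 1.2]
grip_width: 0.0004
grasp_force: 0.0
```

Emit:
servo_tool(plan=[[-1,[0,0,1],[0,0,1]],[-1,[0,0,1],[0,0,0]],[-1,[0,0,0],[0,0,0]]])

```text
t: 30.0
tool_pos: [0.5673, -0.2297, 0.1019]
eef_rot: [-3.135, 0.09, 0.012]
force: [0.2, 0.5, -0.0]
grip_width: 0.0003
grasp_force: 0.0
```

Run:
```python
from h import *
q=get("top");plate(q,"black");p=get("wrist");plate(p,"black")
go([.5725,-.2308,.0565],-.058)
```

```text
black 0.81 [ 0.6443 -0.5075] rect 0.646 -0.5076 yaw 0.486 116 40 [488. 180. 522. 223.]
black 0.22 [0.5192 0.447 ] rect 0.5186 0.4471 yaw -1.558 61 47 [123. 231. 150. 253.]
black 0.72 [ 0.5976 -0.2309] rect 0.575 -0.231 yaw 0.011 119 36 [279. 150. 350. 345.]
t 30.2 pos [ 0.571  -0.2318  0.1079] yaw -0.0569 tilt [ 0.0011 -0.0007] q [-0.58  0.41  1.6   0.    1.13  1.05] F [-0.4 -0.2  0.4] w 0.0007 0.0
shift(now axes) [ 0.05 -0.04  2.06] shift(after turn) [ 0.06 -0.04  2.06] turn rz 0.01
```

Emit:
servo_tool(plan=[[-1,[0.05,-0.04,0.8],[0,0,0]],[-1,[0,0,0.8],[0,0,0]],[-1,[0,0,0.46],[0,0,0]],[-1,[0,0,0.15],[0,0,0]],[-1,[0,0,0.11],[0,0,0]],[-1,[0,0,0],[0,0,0]]])

```text
t: 30.8
tool_pos: [0.5729, -0.2311, 0.0534]
eef_rot: [3.139, -0.089, 0.003]
force: [-7.9, 5.2, 21.6]
grip_width: 0.0003
grasp_force: 10.6
```

Emit:
servo_tool(plan=[[-1,[-0.15,0,0],[0,0,0]],[-1,[-0.23,0,0],[0,0,0]],[-1,[-0.25,0,0],[0,0,0]],[-1,[-0.25,0,0],[0,0,0]],[-1,[-0.25,0,0],[0,0,0]],[-1,[-0.25,0,0],[0,0,0]],[-1,[-0.25,0,0],[0,0,0]],[-1,[-0.25,0,0],[0,0,0]],[-1,[-0.25,0,0],[0,0,0]],[-1,[-0.25,0,0],[0,0,0]],[-1,[-0.2,0,0],[0,0,0]],[-1,[0,0,0],[0,0,0]]])

```text
t: 32.0
tool_pos: [0.5111, -0.2295, 0.0534]
eef_rot: [3.135, -0.09, 0.014]
force: [2.9, -0.2, 12.9]
grip_width: 0.0003
grasp_force: 6.3
```

Emit:
servo_tool(plan=[[-1,[0,0,-0.5],[0,0,0]],[-1,[0,0,-1],[0,0,0]],[-1,[0,0,-1],[0,0,0]],[0.4,[-0.8,0,-1],[0,0,0]],[0.4,[-0.8,0,-1],[0,0,0]],[0.4,[-0.8,0,0],[0,0,0]],[0.4,[-0.8,0,0],[0,0,0]],[0.4,[0,0,0],[0,0,0]]])

```text
t: 32.8
tool_pos: [0.4261, -0.222, 0.1624]
eef_rot: [3.14, -0.091, -0.0]
force: [-0.3, -0.5, 0.6]
grip_width: 0.0386
grasp_force: 0.0
```

```bash
cat >> h.py <<'E'
def grip(p,n,d=.047):
    a=[]
    for q in vision.cut_out(p,"plate_"+n)[:4]:
        m=np.argwhere(q["region"])
        if len(m)<50: continue
        W=np.array([onz(p,r,c,.053)[:2] for r,c in m],np.float32)
        (cx,cy),(w,h),ang=cv2.minAreaRect(W*1000);yaw=np.radians(ang if w>h else ang-90);yaw=(yaw+np.pi/2)%np.pi-np.pi/2
        if cx>450: a.append((cx/1000,cy/1000,yaw))
    for cx,cy,yaw in a[:2]:
        print("centre",round(cx,4),round(cy,4),"yaw",round(yaw,3));go([cx-d*np.cos(yaw),cy-d*np.sin(yaw),.0325],yaw)
E
python3 - <<'E'
from h import *
p=get("wrist");save(p,"w8");plate(p,"black");plate(p,"green");grip(p,"black")
E
```

```text
green 0.84 [ 0.551  -0.3019] rect 0.5501 -0.3018 yaw -0.057 48 37 [400.   1. 465.  87.]
```

View pics/w8.png

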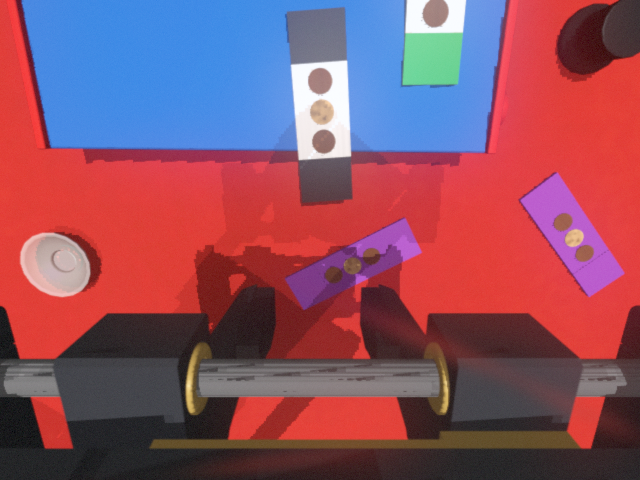

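Run:
```python
from h import *
p=get("wrist");grip(p,"black");grip(p,"red")
q=get("top");plate(q,"black")
```

```text
centre 0.5135 -0.2297 yaw 0.005
t 33.1 pos [ 0.4281 -0.2223  0.1615] yaw -0.0568 tilt [0.0001 0.0001] q [-0.73  0.06  1.91  0.    1.17  0.9 ] F [ 0.3 -0.1  0.2] w 0.0608 0.0
shift(now axes) [1.55 0.22 5.16] shift(after turn) [1.53 0.31 5.16] turn rz -0.71
centre 0.5367 -0.195 yaw 1.507
t 33.1 pos [ 0.4281 -0.2223  0.1615] yaw -0.0568 tilt [0.0001 0.0001] q [-0.73  0.06  1.91  0.    1.17  0.9 ] F [ 0.3 -0.1  0.2] w 0.0608 0.0
shift(now axes) [4.26 0.54 5.16] shift(after turn) [-0.51  4.27  5.16] turn rz -17.92
black 0.87 [ 0.6455 -0.507 ] rect 0.6467 -0.5066 yaw 0.493 111 32 [487. 179. 519. 217.]
black 0.76 [ 0.5438 -0.2272] rect 0.5377 -0.2292 yaw -0.002 68 34 [387. 224. 403. 254.]
black 0.58 [0.5791 0.235 ] rect 0.5865 0.235 yaw 0.107 90 36 [208. 201. 226. 234.]
```

The picture shows black overhanging, with its near end at (326,198) and its yaw about 0. Gripping it now.

Emit:
servo_tool(plan=[[0.4,[0,0,0],[0,0,-0.71]],[0.4,[0.76,0.15,0],[0,0,0]],[0.4,[0.77,0.16,0],[0,0,0]],[0.4,[0,0,1],[0,0,0]],[0.4,[0,0,1],[0,0,0]],[0.4,[0,0,1],[0,0,0]],[0.4,[0,0,1],[0,0,0]],[0.4,[0,0,0.8],[0,0,0]],[0.4,[0,0,0.36],[0,0,0]],[0.4,[0,0,0],[0,0,0]],[0.4,[0,0,0],[0,0,0]]])

```text
t: 34.35
tool_pos: [0.4663, -0.2302, 0.033]
eef_rot: [3.141, 0.008, 0.001]
force: [-0.2, 0.5, -0.5]
grip_width: 0.0621
grasp_force: 0.0
```

Emit:
servo_tool(plan=[[-1,[0,0,0],[0,0,0]],[-1,[0,0,0],[0,0,0]],[-1,[0,0,0],[0,0,0]],[-1,[0,0,0],[0,0,0]],[-1,[0,0,0],[0,0,0]],[-1,[0,0,0],[0,0,0]]])

```text
t: 34.95
tool_pos: [0.466, -0.2301, 0.0328]
eef_rot: [3.141, 0.007, 0.001]
force: [0.2, -0.3, 1.5]
grip_width: 0.034
grasp_force: 40.5
```

Emit:
servo_tool(plan=[[-1,[0,0,-0.2],[0,0,0]],[-1,[0,0,-0.4],[0,0,0]],[-1,[0,0,-0.8],[0,0,0]],[-1,[0,0,-0.8],[0,0,0]],[-1,[0,0,-0.8],[0,0,0]],[-1,[0,0,-0.8],[0,0,0]],[-1,[0,0,-0.8],[0,0,0]],[-1,[0,0,-0.8],[0,0,-0.28]],[-1,[0,0,-0.6],[0,0,-1]],[-1,[0,0,0],[0,0,0]]])

```text
t: 35.95
tool_pos: [0.4669, -0.2307, 0.1854]
eef_rot: [3.133, 0.184, 0.006]
force: [0.9, 0.2, -0.0]
grip_width: 0.0344
grasp_force: 40.6
```

Emit:
servo_tool(plan=[[-1,[0.2,-0.4,0],[0,0,0]],[-1,[0.25,-0.9,0],[0,0,0]],[-1,[0.25,-0.9,0],[0,0,0]],[-1,[0.25,-0.9,0],[0,0,0]],[-1,[0.25,-0.9,0],[0,0,0]],[-1,[0.25,-0.9,0],[0,0,0]],[-1,[0.25,-0.9,0],[0,0,0]],[-1,[0.25,-0.9,0],[0,0,0]],[-1,[0.25,-0.9,0],[0,0,0]],[-1,[0.25,-0.9,0],[0,0,0]],[-1,[0.25,-0.9,0],[0,0,0]],[-1,[0.25,-0.9,0],[0,0,0]]])

```text
t: 37.15
tool_pos: [0.508, 0.0363, 0.181]
eef_rot: [-3.136, -0.18, 0.004]
force: [0.5, 0.1, -1.2]
grip_width: 0.034
grasp_force: 40.6
```

Emit:
servo_tool(plan=[[-1,[0.25,-0.9,0],[0,0,0]],[-1,[0.25,-0.9,0],[0,0,0]],[-1,[0.25,-0.9,0],[0,0,0]],[-1,[0.25,-0.9,0],[0,0,0]],[-1,[0,-0.9,0],[0,0,0]],[-1,[0,-0.55,0],[0,0,0]],[-1,[0,0,0],[0,0,0]],[-1,[0,0,0],[0,0,0]],[-1,[0,0,0],[0,0,0]]])

```text
t: 38.05
tool_pos: [0.5192, 0.162, 0.1822]
eef_rot: [3.136, 0.181, -0.001]
force: [-0.1, -0.4, 0.1]
grip_width: 0.034
grasp_force: 40.6
```

Run:
```python
from h import *
go([.5203,.1630,.0126],.117);p=get("wrist");save(p,"w9");plate(p,"black",.2035);q=get("top");plate(q,"green");plate(p,"red",.033)
```

```text
t 38.05 pos [0.5192 0.162  0.1822] yaw 0.1154 tilt [-0.0004 -0.0003] q [ 0.08  0.17  1.74 -0.    1.23  1.54] F [-0.1 -0.4  0.1] w 0.034 40.6
shift(now axes) [ 0.05 -0.04  6.78] shift(after turn) [ 0.05 -0.03  6.78] turn rz -0.02
black 0.77 [0.575  0.1683] rect 0.5668 0.1673 yaw 0.116 118 36 [260.  26. 376. 358.]
green 0.56 [ 0.5862 -0.3034] rect 0.5864 -0.3031 yaw -0.067 121 37 [417. 198. 434. 246.]
green 0.46 [0.5197 0.4466] rect 0.5199 0.447 yaw -1.558 61 44 [126. 233. 148. 250.]
red 0.8 [0.555  0.3059] rect 0.5514 0.3055 yaw 0.115 120 37 [108.  86. 174. 240.]
```

Emit:
servo_tool(plan=[[-1,[0.04,-0.03,0.5],[0,0,0]],[-1,[0,0,1],[0,0,0]],[-1,[0,0,1],[0,0,0]],[-1,[0,0,1],[0,0,0]],[-1,[0,0,1],[0,0,0]],[-1,[0,0,0.8],[0,0,0]],[-1,[0,0,0.4],[0,0,0]],[-1,[0,0,0.4],[0,0,0]],[-1,[0,0,0.2],[0,0,0]],[-1,[0,0,0.2],[0,0,0]],[-1,[0,0,0],[0,0,0]]])

```text
t: 39.4
tool_pos: [0.5202, 0.1636, 0.0198]
eef_rot: [-3.136, -0.183, -0.0]
force: [-0.2, -0.5, -0.3]
grip_width: 0.0342
grasp_force: 40.6
```

Run:
```python
from h import *
go([.5203,.1630,.0126],.117);p=get("wrist");save(p,"w10");plate(p,"black",.04)
cv2.imwrite("pics/w10c.png",p["frame"][:300,160:480,::-1])
```

```text
t 39.4 pos [0.5202 0.1636 0.0198] yaw 0.1165 tilt [0. 0.] q [0.09 0.42 1.81 0.   0.91 1.54] F [-0.2 -0.5 -0.3] w 0.0342 40.6
shift(now axes) [0.   0.03 0.29] shift(after turn) [0.   0.03 0.29] turn rz -0.01
black 0.84 [0.5758 0.17  ] rect 0.5679 0.1691 yaw 0.122 119 36 [259.  25. 373. 357.]
```

View pics/w10c.png

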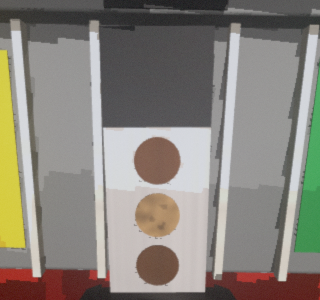

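Run:
```python
from h import *
p=get("wrist");d=np.array([.9932,.1167]);n=np.array([-.1167,.9932])
z=ctrl.observe()["tool_pos"][2]+.0205
f=[onz(p,r,c,.03)[:2]@d for r,c in((268,230),(271,420))];e=onz(p,25,320,z)[:2]@d
print("end-front (want .083)",e-np.mean(f),f)
# lateral: wall inner edges vs plate edges at row 60,200
a=p["frame"].astype(float).min(2)
for r in (180,220): print(r,a[r,250:285].astype(int).tolist(),a[r,360:395].astype(int).tolist())
```

```text
end-front (want .083) 0.08481299928785668 [np.float64(0.5593353567072971), np.float64(0.5581170631966005)]
180 [136, 134, 134, 138, 160, 208, 213, 212, 213, 213, 213, 213, 206, 164, 120, 170, 209, 212, 211, 213, 214, 213, 212, 213, 212, 214, 213, 213, 213, 213, 213, 212, 213, 212, 214] [213, 213, 214, 213, 214, 214, 214, 212, 206, 174, 155, 153, 154, 151, 152, 151, 145, 102, 96, 121, 177, 209, 213, 213, 212, 212, 212, 211, 195, 160, 150, 151, 152, 153, 153]
220 [134, 133, 135, 134, 133, 147, 183, 198, 198, 198, 199, 198, 197, 194, 151, 108, 122, 165, 187, 188, 190, 191, 192, 192, 190, 189, 189, 190, 192, 191, 189, 190, 193, 191, 190] [197, 194, 195, 193, 191, 189, 186, 171, 142, 134, 137, 133, 135, 134, 126, 95, 99, 141, 194, 199, 196, 198, 196, 198, 194, 180, 141, 132, 134, 133, 135, 134, 131, 133, 135]
```

Black sits about 1.5 mm too far left: in the crop the gap is 2 px on the left and 11 px on the right. I'll nudge it right and seat it.

Emit:
servo_tool(plan=[[-1,[-0.05,0.06,0],[0,0,0]],[-1,[0,0,0.1],[0,0,0]],[-1,[0,0,0.1],[0,0,0]],[-1,[0,0,0.1],[0,0,0]],[-1,[0,0,0],[0,0,0]],[0.05,[0,0,0],[0,0,0]],[0.05,[0,0,0],[0,0,0]],[0.05,[0,0,0],[0,0,0]],[0.05,[0,0,-0.4],[0,0,0]],[0.05,[0,0,-0.8],[0,0,0]],[0.05,[0,0,-0.8],[0,0,0]],[0.05,[0,0,-1],[0,0,0]]])

```text
t: 40.75
tool_pos: [0.5186, 0.1619, 0.0882]
eef_rot: [3.136, 0.183, -0.002]
force: [0.3, -0.2, -0.3]
grip_width: 0.0462
grasp_force: 0.0
```

Run:
```python
from h import *
p=get("wrist");save(p,"w11");plate(p,"black",.033);plate(p,"red",.033)
q=get("top");plate(q,"green")
go([.586,-.3033,.16],.117)
```

```text
black 0.94 [0.5714 0.168 ] rect 0.5662 0.1672 yaw 0.123 120 37 [284.  63. 353. 285.]
red 0.59 [0.5567 0.3062] rect 0.5516 0.3054 yaw 0.117 121 39 [  6.  59. 122. 283.]
red 0.32 [ 0.5351 -0.0197] rect 0.5387 -0.0139 yaw 0.372 79 27 [594. 195. 637. 324.]
green 0.74 [ 0.5869 -0.3032] rect 0.5871 -0.3041 yaw -0.011 123 39 [418. 196. 436. 246.]
t 41.0 pos [0.5187 0.162  0.0871] yaw 0.1164 tilt [-0.0003 -0.    ] q [ 0.08  0.3   1.8  -0.    1.04  1.54] F [ 0.1 -0.2 -0.2] w 0.0464 0.0
shift(now axes) [ 0.51 18.8  -2.91] shift(after turn) [ 0.5  18.8  -2.91] turn rz -0.01
```

View pics/w11.png

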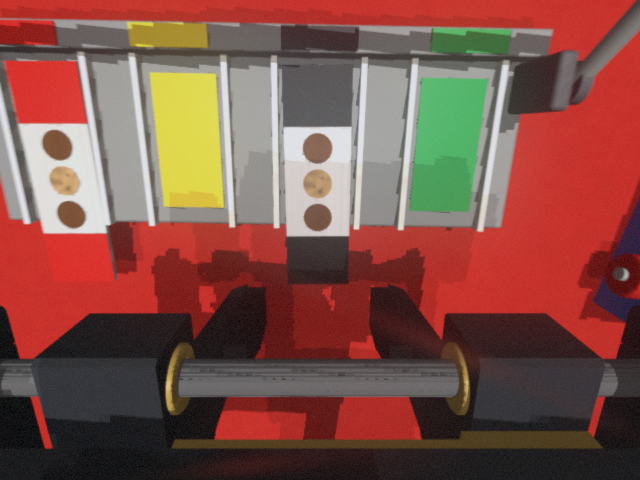

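Black is seated between its walls, at (318,175). Green is next.

Emit:
servo_tool(plan=[[-1,[0,0,-1],[0,0,0]],[-1,[0,0.5,-1],[0,0,0]],[-1,[0.05,1,-0.9],[0,0,0]],[-1,[0.05,1,0],[0,0,0]],[-1,[0.05,1,0],[0,0,0]],[-1,[0.05,1,0],[0,0,0]],[-1,[0.05,1,0],[0,0,0]],[-1,[0.05,1,0],[0,0,0]],[-1,[0.05,1,0],[0,0,0]],[-1,[0.05,1,0],[0,0,0]],[-1,[0.05,1,0],[0,0,0]],[-1,[0.05,1,0],[0,0,0]]])

```text
t: 42.2
tool_pos: [0.5611, -0.098, 0.1582]
eef_rot: [-3.135, -0.183, 0.004]
force: [-0.2, 0.7, 0.2]
grip_width: 0.0007
grasp_force: 0.0
```

Emit:
servo_tool(plan=[[-1,[0,1,0],[0,0,0]],[-1,[0,1,0],[0,0,0]],[-1,[0,1,0],[0,0,0]],[-1,[0,1,0],[0,0,0]],[-1,[0,1,0],[0,0,0]],[-1,[0,1,0],[0,0,0]],[-1,[0,1,0],[0,0,0]],[-1,[0,1,0],[0,0,0]],[-1,[0,0.3,0],[0,0,1]],[-1,[0,0,1],[0,0,1]],[-1,[0,0,1],[0,0,0]],[-1,[0,0,0],[0,0,0]]])

```text
t: 43.4
tool_pos: [0.5828, -0.3012, 0.1039]
eef_rot: [-3.134, 0.091, 0.013]
force: [-1.0, -0.2, -0.4]
grip_width: 0.0002
grasp_force: 0.0
```

Run:
```python
from h import *
p=get("wrist");plate(p,"green");q=get("top");plate(q,"green")
go([.5862,-.3033,.0565],-.058)
```

```text
green 0.8 [ 0.6101 -0.3054] rect 0.587 -0.304 yaw -0.049 120 36 [289. 155. 358. 353.]
green 0.61 [ 0.6277 -0.1474] rect 0.6101 -0.1927 yaw 1.496 324 256 [317. 155. 442. 257.]
green 0.29 [0.5957 0.2015] rect 0.5949 0.2137 yaw -1.463 318 135 [163. 183. 286. 244.]
t 43.6 pos [ 0.5867 -0.3036  0.1109] yaw -0.0577 tilt [ 0.001  -0.0008] q [-0.66  0.49  1.47  0.    1.17  0.97] F [0.1 0.8 0.1] w 0.0007 0.0
shift(now axes) [-0.02 -0.01  2.18] shift(after turn) [-0.02 -0.01  2.18] turn rz 0.0
```

Emit:
servo_tool(plan=[[-1,[0,0,0.8],[0,0,0]],[-1,[0,0,0.8],[0,0,0]],[-1,[0,0,0.56],[0,0,0]],[-1,[0,0,0.13],[0,0,0]],[-1,[0,0,0.08],[0,0,0]],[-1,[0,0,0],[0,0,0]]])

```text
t: 44.2
tool_pos: [0.587, -0.3039, 0.0534]
eef_rot: [3.139, -0.091, 0.002]
force: [-4.1, 2.8, 9.6]
grip_width: 0.0001
grasp_force: 4.7
```

Emit:
servo_tool(plan=[[-1,[-0.15,0,0],[0,0,0]],[-1,[-0.3,0,0],[0,0,0]],[-1,[-0.3,0,0],[0,0,0]],[-1,[-0.3,0,0],[0,0,0]],[-1,[-0.3,0,0],[0,0,0]],[-1,[-0.3,0,0],[0,0,0]],[-1,[-0.3,0,0],[0,0,0]],[-1,[-0.3,0,0],[0,0,0]],[-1,[-0.3,0,0],[0,0,0]],[-1,[-0.3,0,0],[0,0,0]],[-1,[-0.3,0,0],[0,0,0]],[-1,[-0.05,0,0],[0,0,0]]])

```text
t: 45.4
tool_pos: [0.508, -0.3003, 0.0535]
eef_rot: [3.137, -0.092, 0.008]
force: [2.5, -0.1, 6.8]
grip_width: 0.0005
grasp_force: 3.1
```

Emit:
servo_tool(plan=[[-1,[0,0,-0.5],[0,0,0]],[-1,[0,0,-1],[0,0,0]],[-1,[0,0,-1],[0,0,0]],[0.4,[-0.8,0,-1],[0,0,0]],[0.4,[-0.8,0,-1],[0,0,0]],[0.4,[-0.8,0,0],[0,0,0]],[0.4,[-0.8,0,0],[0,0,0]],[0.4,[0,0,0],[0,0,0]],[0.4,[0,0,0],[0,0,0]]])

```text
t: 46.3
tool_pos: [0.4266, -0.2943, 0.1639]
eef_rot: [3.14, -0.092, 0.001]
force: [0.2, -0.3, 0.5]
grip_width: 0.0465
grasp_force: 0.0
```

Run:
```python
from h import *
p=get("wrist");save(p,"w12");plate(p,"green");grip(p,"green")
```

```text
green 0.61 [ 0.5127 -0.3013] rect 0.5084 -0.3008 yaw -0.035 120 36 [290.  20. 346. 211.]
centre 0.5084 -0.3008 yaw -0.035
t 46.45 pos [ 0.4271 -0.2942  0.1634] yaw -0.0577 tilt [ 0.0003 -0.0002] q [-0.83  0.14  1.82  0.    1.19  0.8 ] F [-0.   1.2  0.1] w 0.0582 0.0
shift(now axes) [1.38 0.12 5.23] shift(after turn) [1.38 0.15 5.23] turn rz -0.25
```

Emit:
servo_tool(plan=[[0.4,[0,0,0],[0,0,-0.25]],[0.4,[0.69,0.07,0],[0,0,0]],[0.4,[0.69,0.08,0],[0,0,0]],[0.4,[0,0,1],[0,0,0]],[0.4,[0,0,1],[0,0,0]],[0.4,[0,0,1],[0,0,0]],[0.4,[0,0,1],[0,0,0]],[0.4,[0,0,0.8],[0,0,0]],[0.4,[0,0,0.43],[0,0,0]],[0.4,[0,0,0],[0,0,0]],[0.4,[0,0,0],[0,0,0]]])

```text
t: 47.55
tool_pos: [0.4612, -0.2993, 0.0329]
eef_rot: [3.141, -0.056, 0.001]
force: [0.1, -0.3, -0.1]
grip_width: 0.0616
grasp_force: 0.0
```

Emit:
servo_tool(plan=[[-1,[0,0,0],[0,0,0]],[-1,[0,0,0],[0,0,0]],[-1,[0,0,0],[0,0,0]],[-1,[0,0,0],[0,0,0]],[-1,[0,0,0],[0,0,0]],[-1,[0,0,0],[0,0,0]]])

```text
t: 48.15
tool_pos: [0.461, -0.2994, 0.0328]
eef_rot: [3.14, -0.057, 0.001]
force: [-0.2, -0.9, 0.9]
grip_width: 0.0339
grasp_force: 40.6
```

Emit:
servo_tool(plan=[[-1,[0,0,-0.2],[0,0,0]],[-1,[0,0,-0.4],[0,0,0]],[-1,[0,0,-0.8],[0,0,0]],[-1,[0,0,-0.8],[0,0,0]],[-1,[0,0,-0.8],[0,0,0]],[-1,[0,0,-0.8],[0,0,0]],[-1,[0,0,-0.8],[0,0,0]],[-1,[0,0,-0.8],[0,0,-0.74]],[-1,[0,0,-0.6],[0,0,-1]],[-1,[0,0,0],[0,0,0]]])

```text
t: 49.15
tool_pos: [0.4618, -0.3001, 0.1855]
eef_rot: [3.133, 0.183, 0.005]
force: [-0.1, -0.8, -0.7]
grip_width: 0.0341
grasp_force: 40.9
```

Emit:
servo_tool(plan=[[-1,[0.2,-0.4,0],[0,0,0]],[-1,[0.3,-0.9,0],[0,0,0]],[-1,[0.3,-0.9,0],[0,0,0]],[-1,[0.3,-0.9,0],[0,0,0]],[-1,[0.3,-0.9,0],[0,0,0]],[-1,[0.3,-0.9,0],[0,0,0]],[-1,[0.3,-0.9,0],[0,0,0]],[-1,[0.3,-0.9,0],[0,0,0]],[-1,[0.3,-0.9,0],[0,0,0]],[-1,[0.3,-0.9,0],[0,0,0]],[-1,[0.3,-0.9,0],[0,0,0]],[-1,[0.3,-0.9,0],[0,0,0]]])

```text
t: 50.35
tool_pos: [0.517, -0.0312, 0.181]
eef_rot: [-3.135, -0.178, 0.004]
force: [-0.0, -0.8, -0.1]
grip_width: 0.0338
grasp_force: 40.9
```

Emit:
servo_tool(plan=[[-1,[0.3,-0.9,0],[0,0,0]],[-1,[0.3,-0.9,0],[0,0,0]],[-1,[0.3,-0.9,0],[0,0,0]],[-1,[0.06,-0.9,0],[0,0,0]],[-1,[0,-0.9,0],[0,0,0]],[-1,[0,-0.44,0],[0,0,0]],[-1,[0,0,0],[0,0,0]],[-1,[0,0,0],[0,0,0]],[-1,[0,0,0],[0,0,0]]])

```text
t: 51.25
tool_pos: [0.5275, 0.0915, 0.1822]
eef_rot: [3.136, 0.18, -0.0]
force: [0.1, -1.5, -1.4]
grip_width: 0.0344
grasp_force: 40.9
```

Run:
```python
from h import *
go([.5277,.0922,.0126],.117);p=get("wrist");save(p,"w13");plate(p,"green",.2035);plate(p,"black",.033)
q=get("top");plate(q,"red",.033)
```

```text
t 51.25 pos [0.5275 0.0915 0.1822] yaw 0.1144 tilt [-0.0003 -0.0002] q [-0.05  0.15  1.76 -0.    1.23  1.41] F [ 0.1 -1.5 -1.4] w 0.0344 40.9
shift(now axes) [ 0.01 -0.03  6.79] shift(after turn) [ 0.01 -0.03  6.79] turn rz -0.03
green 0.92 [0.5833 0.0974] rect 0.5753 0.0965 yaw 0.115 118 36 [258.  25. 378. 363.]
black 0.79 [0.5692 0.1677] rect 0.5662 0.1671 yaw 0.115 120 38 [203.  88. 257. 239.]
red 0.92 [0.5549 0.3073] rect 0.5527 0.3063 yaw 0.115 119 36 [182. 210. 201. 254.]
red 0.79 [ 0.3974 -0.4369] rect 0.3976 -0.4365 yaw 0.666 117 36 [457. 274. 494. 314.]
red 0.73 [ 0.382  -0.2452] rect 0.3817 -0.2457 yaw -1.116 116 37 [382. 284. 423. 316.]
```

Emit:
servo_tool(plan=[[-1,[0,-0.03,0.5],[0,0,-0.02]],[-1,[0,0,1],[0,0,0]],[-1,[0,0,1],[0,0,0]],[-1,[0,0,1],[0,0,0]],[-1,[0,0,1],[0,0,0]],[-1,[0,0,0.8],[0,0,0]],[-1,[0,0,0.4],[0,0,0]],[-1,[0,0,0.4],[0,0,0]],[-1,[0,0,0.2],[0,0,0]],[-1,[0,0,0.2],[0,0,0]],[-1,[0,0,0],[0,0,0]]])

```text
t: 52.6
tool_pos: [0.5275, 0.093, 0.0198]
eef_rot: [3.136, 0.184, 0.0]
force: [-0.3, 0.5, -0.4]
grip_width: 0.0344
grasp_force: 40.9
```

Run:
```python
from h import *
go([.5277,.0922,.0126],.117);p=get("wrist");save(p,"w14");plate(p,"green",.04)
cv2.imwrite("pics/w14c.png",p["frame"][:300,160:480,::-1])
```

```text
t 52.6 pos [0.5275 0.093  0.0198] yaw 0.1173 tilt [ 0. -0.] q [-0.05  0.4   1.84 -0.    0.9   1.41] F [-0.3  0.5 -0.4] w 0.0344 40.9
shift(now axes) [0.   0.03 0.29] shift(after turn) [0.   0.03 0.29] turn rz 0.0
green 0.67 [0.5831 0.099 ] rect 0.5751 0.0981 yaw 0.117 120 36 [262.  26. 379. 361.]
```

View pics/w14c.png

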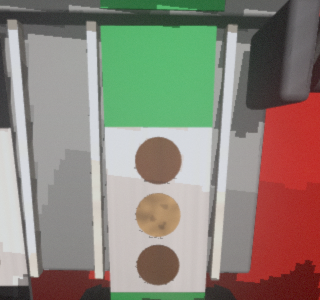

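Emit:
servo_tool(plan=[[-1,[-0.04,0.03,0],[0,0,0]],[-1,[0,0,0.1],[0,0,0]],[-1,[0,0,0.1],[0,0,0]],[-1,[0,0,0.1],[0,0,0]],[-1,[0,0,0],[0,0,0]],[0.05,[0,0,0],[0,0,0]],[0.05,[0,0,0],[0,0,0]],[0.05,[0,0,0],[0,0,0]],[0.05,[0,0,-0.4],[0,0,0]],[0.05,[0,0,-0.8],[0,0,0]],[0.05,[0,0,-0.8],[0,0,0]],[0.05,[0,0,-1],[0,0,0]]])

```text
t: 53.9
tool_pos: [0.526, 0.0921, 0.0883]
eef_rot: [-3.136, -0.184, 0.002]
force: [0.1, 0.2, -0.7]
grip_width: 0.0463
grasp_force: 0.0
```

Emit:
servo_tool(plan=[[-0.1,[-0.8,0,-1],[0,0,0]],[-0.1,[-0.8,-0.9,-1],[0,0,0]],[-0.1,[-0.8,-0.9,-1],[0,0,0]],[-0.1,[0,-0.9,-1],[0,0,0]],[-0.1,[0,-0.9,-1],[0,0,0]],[-0.1,[0,-0.9,0],[0,0,0]],[-0.1,[0,0,0],[0,0,0]]])

```text
t: 54.6
tool_pos: [0.4538, 0.1988, 0.2142]
eef_rot: [-3.135, -0.188, -0.005]
force: [0.6, 0.2, -0.0]
grip_width: 0.0396
grasp_force: 0.0
```

Run:
```python
from h import *
p=get("wrist");save(p,"w15")
for n in("red","black","green"): plate(p,n,.033)
for n in("yellow",): plate(p,n,.033)
for n,z in(("bail_grip",.105),("bail_hinge",.06)):print(n,[(round(q["confidence"],2),np.round(q["pixel"]),np.round(onz(p,*q["pixel"],z),4)) for q in vision.landmark_of(p,n)[:2]])
go([.643,.2105,.2],1.688)
q=get("top");plate(q,"yellow");plate(q,"red");plate(q,"green")
```

```text
red 0.6 [0.5548 0.3062] rect 0.5515 0.3058 yaw 0.116 121 38 [173.  10. 232. 165.]
black 0.88 [0.5696 0.1682] rect 0.5664 0.1677 yaw 0.124 119 36 [350.   9. 398. 166.]
green 0.8 [0.5772 0.0984] rect 0.5744 0.0984 yaw 0.12 120 38 [425.  11. 486. 168.]
green 0.31 [0.5697 0.168 ] rect 0.5663 0.1676 yaw 0.129 121 37 [348.   8. 398. 164.]
bail_grip []
bail_hinge [(0.56, array([ 11., 336.]), array([0.6138, 0.2047, 0.06  ]))]
t 54.95 pos [0.4537 0.196  0.212 ] yaw 0.1162 tilt [-0.001  -0.0003] q [ 0.17  0.03  1.83 -0.    1.28  1.62] F [1.  0.4 0.1] w 0.0396 0.0
shift(now axes) [7.59 0.3  0.47] shift(after turn) [-0.31  7.59  0.48] turn rz -18.01
red 0.76 [ 0.3972 -0.4306] rect 0.3976 -0.4305 yaw 0.657 118 38 [457. 271. 496. 315.]
red 0.6 [ 0.3826 -0.2428] rect 0.3829 -0.2431 yaw -1.143 118 36 [378. 283. 424. 314.]
red 0.57 [0.5913 0.3065] rect 0.5913 0.3067 yaw -1.526 34 32 [183. 208. 198. 220.]
green 0.66 [ 0.6096 -0.1986] rect 0.6105 -0.1965 yaw 1.5 333 254 [316. 158. 448. 263.]
green 0.58 [0.5685 0.0955] rect 0.5692 0.0958 yaw 0.146 121 39 [261. 204. 278. 250.]
```

View pics/w15.png

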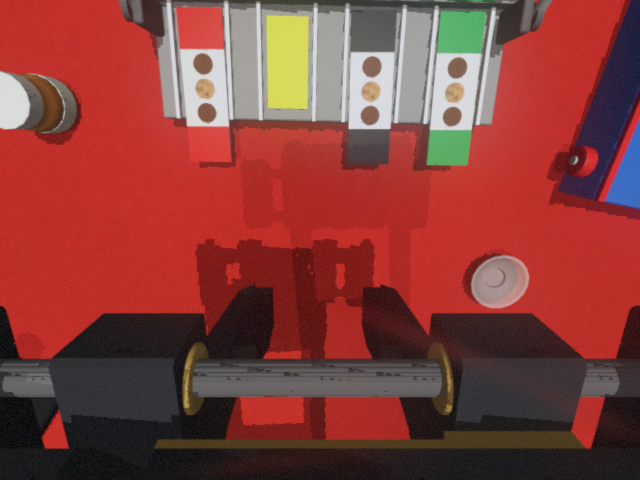

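All three plates are seated in their own colours at (205,85), (370,85) and (455,85), and yellow's slot is rightly empty because there is no yellow plate. Now I'll close the bail.

Emit:
servo_tool(plan=[[-0.1,[0,0,0],[0,0,-1]],[-0.1,[0,0,0],[0,0,-1]],[-0.1,[0,0,0],[0,0,-1]],[-0.1,[0,0,0],[0,0,-1]],[-0.1,[0,0,0],[0,0,-1]],[-0.1,[0,0,0],[0,0,-1]],[-0.1,[0,0,0],[0,0,-1]],[-0.1,[0,0,0],[0,0,-1]],[-0.1,[0,0,0],[0,0,-1]],[-0.1,[0,0,0],[0,0,-1]],[-0.1,[0,0,0],[0,0,-1]],[-0.1,[0,0,0],[0,0,-1]]])

```text
t: 56.35
tool_pos: [0.4538, 0.1967, 0.2124]
eef_rot: [-2.621, -1.732, 0.0]
force: [-0.7, 0.3, 0.6]
grip_width: 0.0394
grasp_force: 0.0
```

Emit:
servo_tool(plan=[[-0.1,[0,0,0],[0,0,-1]],[-0.1,[0,0,0],[0,0,-1]],[-0.1,[0,0,0],[0,0,-1]],[-0.1,[0,0,0],[0,0,-1]],[-0.1,[0,0,0],[0,0,-1]],[-0.1,[0,0,0],[0,0,-0.92]],[-0.1,[0,0,0],[0,0,0]],[-0.1,[0,0,0],[0,0,0]]])

```text
t: 57.15
tool_pos: [0.4538, 0.1967, 0.2124]
eef_rot: [-2.098, -2.338, 0.0]
force: [-0.7, -0.5, -0.4]
grip_width: 0.0396
grasp_force: 0.0
```

Run:
```python
from h import *
p=get("wrist");print([(round(q["confidence"],2),q["pixel"],np.round(onz(p,*q["pixel"],.106),4)) for q in vision.landmark_of(p,"bail_grip")[:2]])
q=get("top");print([(round(r["confidence"],2),np.round(onz(q,*r["pixel"],.106),4)) for r in vision.landmark_of(q,"bail_grip")[:2]])
go([.6436,.2093,.091],1.68)
```

```text
[(0.83, [244.6, 576.1], array([0.6439, 0.212 , 0.106 ]))]
[]
t 57.35 pos [0.4538 0.1968 0.2124] yaw 1.6801 tilt [-0.0001 -0.    ] q [0.17 0.03 1.83 0.   1.28 0.06] F [ 0.5 -0.3  0.3] w 0.0397 0.0
shift(now axes) [-0.33  7.6   4.86] shift(after turn) [-0.33  7.6   4.86] turn rz 0.0
```

Emit:
servo_tool(plan=[[-0.1,[0,0.95,0],[0,0,0]],[-0.1,[0,0.95,0],[0,0,0]],[-0.1,[0,0.95,0],[0,0,0]],[-0.1,[0,0.95,0],[0,0,0]],[-0.1,[-0.08,0.95,0],[0,0,0]],[-0.1,[-0.08,0.95,0],[0,0,0]],[-0.1,[-0.08,0.95,0],[0,0,0]],[-0.1,[-0.08,0.95,0],[0,0,0]],[-0.1,[0,0,0],[0,0,0]],[-0.1,[0,0,0.8],[0,0,0]],[-0.1,[0,0,0.8],[0,0,0]],[-0.1,[0,0,0.8],[0,0,0]]])

```text
t: 58.55
tool_pos: [0.6427, 0.2099, 0.1517]
eef_rot: [-2.096, -2.34, 0.0]
force: [0.8, -0.5, 1.3]
grip_width: 0.0399
grasp_force: 0.0
```

Emit:
servo_tool(plan=[[-0.1,[0,0,0.8],[0,0,0]],[-0.1,[0,0,0.8],[0,0,0]],[-0.1,[0,0,0.8],[0,0,0]],[-0.1,[0,0,0.06],[0,0,0]],[-0.1,[0,0,0],[0,0,0]],[-1,[0,0,0],[0,0,0]],[-1,[0,0,0],[0,0,0]],[-1,[0,0,0],[0,0,0]],[-1,[0,0,0],[0,0,0]],[-1,[0,0,0],[0,0,0]]], newtons=15)

```text
t: 59.55
tool_pos: [0.6437, 0.2099, 0.0918]
eef_rot: [2.095, 2.34, 0.001]
force: [-2.2, 1.1, 5.7]
grip_width: 0.0111
grasp_force: 15.0
```

Emit:
servo_tool(plan=[[-1,[0,-0.346,-0.189],[0,0,0]],[-1,[0,-0.377,-0.125],[0,0,0]],[-1,[0,-0.392,-0.055],[0,0,0]],[-1,[0,-0.395,0.016],[0,0,0]],[-1,[0,-0.386,0.087],[0,0,0]],[-1,[0,-0.364,0.154],[0,0,0]],[-1,[0,-0.331,0.217],[0,0,0]],[-1,[0,-0.286,0.273],[0,0,0]],[-1,[0,-0.233,0.32],[0,0,0]],[-1,[0,-0.172,0.356],[0,0,0]],[-1,[0,-0.105,0.381],[0,0,0]],[-1,[0,-0.09,0.394],[0,0,0]]])

```text
t: 60.75
tool_pos: [0.5569, 0.2008, 0.0444]
eef_rot: [-2.095, -2.34, -0.002]
force: [1.7, 5.6, 1.7]
grip_width: 0.0105
grasp_force: 14.6
```

Emit:
servo_tool(plan=[[-1,[0,0,0.04],[0,0,0]],[-1,[0,0,0],[0,0,0]],[-1,[0,0,0],[0,0,0]]])

```text
t: 61.05
tool_pos: [0.5568, 0.2007, 0.0429]
eef_rot: [-2.095, -2.34, -0.0]
force: [1.2, 7.1, -1.7]
grip_width: 0.0106
grasp_force: 14.9
```

Emit:
servo_tool(plan=[[-0.4,[0,0,0],[0,0,0]],[-0.4,[0,0,0],[0,0,0]],[-0.4,[0,0,0],[0,0,0]],[-0.4,[0,0,-0.4],[0,0,0]],[-0.4,[0,0,-0.8],[0,0,0]],[-0.4,[0,0,-1],[0,0,0]],[-0.4,[0,0,-1],[0,0,0]],[-0.4,[0,0,-1],[0,0,0]],[-0.4,[0,-0.8,-1],[0,0,0]],[-0.4,[0,-0.8,-1],[0,0,0]],[-0.4,[0,-0.8,-1],[0,0,0]],[-0.4,[0,-0.8,-1],[0,0,0]]])

```text
t: 62.25
tool_pos: [0.4767, 0.1911, 0.2509]
eef_rot: [2.095, 2.34, 0.001]
force: [-0.1, -0.5, 0.0]
grip_width: 0.0266
grasp_force: 0.0
```

Emit:
servo_tool(plan=[[-0.4,[0,0,-1],[0,0,0]],[-0.4,[0,0,-1],[0,0,0]],[-0.4,[0,0,0],[0,0,0]],[-0.4,[0,0,0],[0,0,0]]])

```text
t: 62.65
tool_pos: [0.4777, 0.1913, 0.2997]
eef_rot: [2.095, 2.34, 0.002]
force: [0.5, -0.8, -0.5]
grip_width: 0.0264
grasp_force: 0.0
```

Run:
```python
from h import *
state()
def sleeve(img):
    h=cv2.cvtColor(img,cv2.COLOR_BGR2HSV);return cv2.inRange(h,(10,190,120),(20,255,255))
for c in("scene","top"):
    p=get(c);save(p,c+"F")
    for nm,im in(("before",cv2.imread(f"pics/{c}0.png")),("after",p["frame"][:,:,::-1].copy())):
        k,l,s,ce=cv2.connectedComponentsWithStats(sleeve(im))
        print(c,nm,[(s[i].tolist(),np.round(ce[i],1)) for i in range(1,k) if s[i,4]>20 and (230<ce[i][1]<300)][:5])
    print(c,[np.round(q["pixel"]) for q in vision.landmark_of(p,"bail_grip")[:1]])
w=get("wrist");print([(np.round(q["pixel"]),np.round(onz(w,*q["pixel"],.06),4)) for q in vision.landmark_of(w,"bail_grip")[:1]])
for n in("red","black","green"): plate(w,n,.033)
t=get("top")
for n in("red","black","green","yellow"): plate(t,n,.033)
```

```text
t 62.65 pos [0.4777 0.1913 0.2997] yaw 1.681 tilt [0.0015 0.0001] q [ 0.15 -0.    1.68 -0.    1.46  0.04] F [ 0.5 -0.8 -0.5] w 0.0264 0.0
scene before [([114, 261, 19, 38, 175], array([122.7, 278.7])), ([392, 260, 28, 5, 78], array([404.3, 262.5])), ([495, 266, 19, 12, 78], array([503.1, 273.6])), ([119, 278, 9, 11, 43], array([122.9, 283.5]))]
scene after [([114, 261, 19, 38, 173], array([122.6, 278.8])), ([392, 260, 28, 5, 111], array([403.8, 262.1])), ([495, 266, 19, 12, 80], array([503. , 273.5])), ([119, 278, 9, 10, 38], array([123.1, 283.1]))]
scene [array([260., 403.])]
top before []
top after []
top [array([227., 223.])]
[(array([202., 394.]), array([0.5593, 0.2009, 0.06  ]))]
red 0.97 [0.5511 0.3063] rect 0.5518 0.3063 yaw 0.124 121 36 [342.  83. 459. 120.]
red 0.21 [0.5668 0.2564] rect 0.5642 0.2234 yaw 1.446 294 70 [386.  42. 472. 300.]
black 0.71 [0.5771 0.1006] rect 0.5739 0.0985 yaw 0.128 120 39 [338. 268. 440. 301.]
black 0.57 [0.5657 0.1681] rect 0.5662 0.1681 yaw 0.122 120 37 [342. 210. 442. 242.]
green 0.9 [0.5769 0.1012] rect 0.5736 0.0995 yaw 0.113 120 37 [337. 265. 436. 298.]
red 0.9 [ 0.3828 -0.2451] rect 0.3826 -0.2452 yaw -1.121 118 37 [381. 284. 427. 312.]
red 0.68 [0.4026 0.0044] rect 0.4025 0.0042 yaw -1.556 55 54 [295. 277. 316. 300.]
red 0.6 [ 0.3975 -0.437 ] rect 0.3981 -0.4372 yaw 0.665 118 37 [458. 274. 494. 315.]
black 0.9 [0.5644 0.1674] rect 0.5653 0.1677 yaw 0.122 119 36 [236. 203. 253. 253.]
black 0.85 [ 0.6503 -0.5141] rect 0.6503 -0.5136 yaw 0.49 114 37 [487. 177. 519. 222.]
green 0.61 [0.5736 0.0983] rect 0.5746 0.0984 yaw 0.085 121 36 [262. 200. 276. 245.]
```

The bail sleeve is back at its starting pixels in the scene view, and all three plates are still home. Handing in.

```bash
python3 -c "
from bench import ticket
print(ticket.job_done())"
```

```text
the job is handed in; nothing more can be done
None
```

I swung the bail back, put the red, black and green plates home in their own slots, and closed the bail over them; there was no yellow plate on the stage, and the job is handed in.

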